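Set steel coupons under the sprung roller and scan them

ROBOT

A 7-joint arm with a two-finger parallel gripper is mounted at the origin on the work surface. World frame = base frame: x ahead of the robot, y to its left, z up, the work surface at z = 0. Lengths are in m, angles in rad, forces in N, time in s.
With the tool pointing down it reaches from about 0.35 to 0.9 m from the base axis. Payload 7.2 kg.
Tool frame: the origin (TCP) lies midway between the tips of the shut fingers; the grasp point (between the pads) lies 19 mm behind it; x points along the fingers, z is the direction in which the jaws open and shut, and the axes are right-handed (so a half turn about x gives the same grasp; the last joint's range is limited). The gripper opens to 88 mm and grips with 3 to 60 N. Pads are 20 mm wide; open, the fingers measure 115 mm over their backs; the gripper's body (75 mm by 178 mm) begins 61 mm behind the grasp point.
Start: joints at [-1.31, 0.411, -0.013, 1.596, 0.006, 1.134, -0.082], TCP at [0.202, 0.592, 0.223] pointing down, gripper open.
Joint ranges: [-2.95, 2.95], [-0.29, 1.99], [-1.47, 1.44], [0.14, 2.54], [-1.03, 4.17], [0.13, 1.85], [-2.86, 2.86]. Speed limits (rad/s): [2.39, 2.39, 3.01, 3.01, 3.14, 3.14, 3.14].

INTERFACE

Orientations are given as a unit quaternion [w, x, y, z].
In Python, from station import r gives the robot as it stands. The module is installed in compiled form; this text tells all that it offers.
- The arm moves only by the shell command python3 -m inch 'ROWS' [FORCE]. ROWS is JSON, a list of rows, each a list of 7 numbers: the shift along the tool's x, y, z in cm, then the turn, a rotation vector about the tool's x, y, z in degrees, then the closure, from -1 (fully open) to 1 (shut). A call has 1 to 5 rows; each row is the pose to reach, as a shift and turn from the pose commanded when the call began, along the tool's axes at that moment; what a row does not reach only later rows make up. A row lasts 1/12 s, in which the tool goes at most 41.7 mm and 7.16 degrees, less where a joint would pass 70% of its speed; a pose out of reach is approached as far as the arm can. A call with a gripper value outside its range is refused whole. The fingers move at their own pace and stop on an object; FORCE is the grip in N (left out, the last holds). Time passes only in rows, so rows that repeat a pose let the fingers close. It gives the time, the measured TCP pose, the force and the opening at its end, in the units of the state.
- r.get_obs(): the state, without advancing time (a new reading comes with each control period).
- r.camera(name): name is "side" or "top"; returns (picture, depth): 400x640x3 uint8, red, green, blue; 400x640 float32, m along the optical axis (not along the pixel's ray), 0 where there is no reading.
- r.get_calibration(name): a dict with "camera_matrix" (3x3 intrinsics, pixels), "dist" ([k1, k2, p1, p2, k3] as OpenCV has them; the pictures are not rectified), "xyz" and "orientation" of the camera in the world. Camera axes: x right, y down, z forward; pixel columns grow to the right and rows downward; lengths in m; the calibration is good to about 2 mm. A picture is of the moment at which its call begins. get_calibration takes no time and is no camera call.
- r.finish_job(): hands the job in, once; it reports no verdict.
The state is a dict: "time_s": time; "joint_positions": joint angles; "qvel": joint speeds; "joint_efforts": joint torques, N m; "ee_pos": TCP position; "tcp_rot": TCP orientation; "contact_force": force on the tool from outside, world axes, zero at the start; "torque": the same for the moment, N m; "finger_gap": opening from 0.0 (shut) to 1.0 (fully open).
Only numpy, scipy, OpenCV 4.12 (cv2) and the standard library are available. Lean on these libraries where they do the work, as an engineer would, in place of code of your own. Each camera call takes 0.05 s, during which the arm holds its last target. There are 200 camera calls.

TASK

Set up and scan the steel test coupons that lie on the mat. First slide the measuring head gently by its post to its home stop, on the robot's left, so that the bed is clear; take the wedge from its tray and drive it under the sprung roller in the bay right of the fence so that it holds the roller bar open by itself, and lay every coupon on the bed, square, side by side, its far end slid under the open roller flush against the fence. Then draw the wedge out so that the roller presses all the coupons, slide the head gently right across them to the far stop and back home, put the wedge back in its tray flat on its base, and leave the bottle and the caliper where they are.

Things in the scene. Friction and masses are not known exactly. Their poses are not given: they have to be found in the camera images.
- fixture: Measuring bench: fixed aluminium base plate 20 mm thick; origin on its underside, z up. 'Fixture' mm below are in this frame: +x away from the robot, +y to the robot's left (yaw about 0). It spans x -85..155, y -190..190; its top, the bed, is at z 20. Pressure roller along y in front of the fence: axis at x 35 when closed, y -135..135. The head's rail is behind, at x 130.
- fence (a point): Foot of the middle of the fence's face, at bed height, fixture (60, 35, 20) mm. The steel fence is a bar on the bed, 10 mm high; its face looks to fixture -x and runs along y from -60 to 130 mm. Coupons may lie anywhere along it, one end against it, reaching 25 mm past the roller.
- bay (a point): Point on the bed under the closed roller in the wedge's bay, fixture (35, -112, 20) mm. The bay, right of the fence (fixture y -60 to -132 mm), has no fence: the bed is clear there to x 115 mm, so the wedge's nose can pass right under the bar.
- bar (a joint): Sprung hinged bar carrying the roller, rad. Pin along fixture y at x 95, z 42 mm; the roller (10 mm diameter, turns freely) is 60 mm in front of it. 0 = closed: roller's underside 5 mm above the bed. Grows as it opens; about 0.05 when the roller rests on 8 mm coupons, 0.20 on the wedge's 18 mm flat. A spring presses the roller down with 9 to 13 N: it closes unless held.
- roller_mid (a point): Middle of the roller on its axis, 10 mm above the bed when closed; y 0 in the fixture frame.
- carriage (a joint): Measuring head's place on its rail, m: 0 = home stop (head at fixture y +165 mm), grows towards -y, 0.33 = far stop (y -165). About 2 N friction, stays where left. The head is 34 mm wide; its 24 mm wide arm reaches out over the bed 68 to 80 mm above the table, a 16 mm probe hanging from it at fixture x -5 mm, down to 34 mm above the table. At a stop it is clear of the fence's stretch.
- wedge: Loose black plastic wedge, 120 long, 24 wide (mm), 140 g; origin at the underside, own +x to the nose. Nose at x +60, 3 mm thick; ramp up to 18 mm high at x +20; flat top, 18 high, from x +20 to -9, where the upright grip fin begins: 12 thick (along y), x -9..-51, top 45 above the underside. Driving it in takes 10 to 15 N; it stays by itself when the roller is on the flat.
- post (a point): Centre of the top of the head's upright hand post: black, 14 mm in diameter, standing 34 mm above the head's arm; its top is 114 mm above the table.
- tray: Fixed grey tool tray in which the wedge lies at the start, 170 x 90 mm, 12 mm high, 3 mm floor and walls; origin at the centre of its underside, long along its x.
- mat: Fixed black rubber mat 250 x 200 x 3 mm on which the coupons lie at the start; origin at the centre of its underside.
- coupon1: Loose steel test coupon, a plain bar 100 x 30 x 8 mm (x, y, z), 185 g; origin at the centre of its underside, x along its length; both ends and both faces are alike. Two or three coupons are there; an absent one reads None.
- coupon2: Another such coupon.
- coupon3: Another such coupon.
- bottle: Bystander: drinking bottle, 62 mm in diameter, 190 mm tall; origin under its centre.
- caliper: Bystander: caliper lying on the table beyond the tray, 200 mm long, 10 mm high; origin under the middle of its beam.

How it is judged:
By the outcome, as a careful person would: the job done as asked, in the order asked, and still so for the second after the job is handed in, with the robot touching nothing.
Of coupon1, coupon2, coupon3 only 2 to 3 are there at a start; the rules pass over those that are not, and their reading is None.
At some moment in a run one of coupon1, coupon2, coupon3 may be knocked a few centimetres aside while the robot is not near it.
Once in a run the grip may slacken for a moment while it holds something.
It also fails if it takes over 210 s, if anything falls off the work surface, if the arm or the gripper's body presses on something with over 40 N, if the wrist force passes 120 N, or if a joint passes its speed limit or range.

## Working session

There is one attempt and no reset: what is moved stays moved. The work goes in short steps, Python scripts to look and compute and a shell command to move; the robot and the scene stay as the last step left them, time stands still between calls to the robot, and variables do not carry over. Pictures are saved under pics/ and viewed, about 12 in all and at most 16, crops included, and the job is handed in when it is done.

```bash
mkdir -p pics
cat > h.py <<'E'
import numpy as np, cv2
from scipy.spatial.transform import Rotation as R
from station import r
def rot(q): return R.from_quat([q[1],q[2],q[3],q[0]])
def cam(n):
    p,d=r.camera(n); np.savez(f'/tmp/{n}.npz',p=p,d=d); return p,d
def ray(n,uv):
    c=r.get_calibration(n); K=np.array(c['camera_matrix']);D=np.array(c['dist'])
    u=cv2.undistortPoints(np.array(uv,float).reshape(-1,1,2),K,D).reshape(-1,2)
    v=np.c_[u,np.ones(len(u))]
    return np.array(c['xyz']), rot(c['orientation']).apply(v)   # v has unit z along optical axis
def onplane(n,uv,z):
    o,v=ray(n,uv); return o+v*((z-o[2])/v[:,2])[:,None]
def cloud(n,d):
    h,w=d.shape; g=np.stack(np.meshgrid(np.arange(w),np.arange(h)),-1).reshape(-1,2)
    o,v=ray(n,g); P=o+v*d.reshape(-1,1); P[d.reshape(-1)==0]=np.nan; return P.reshape(h,w,3)
def project(n,P):
    c=r.get_calibration(n); Q=rot(c['orientation']).inv(); P=np.atleast_2d(np.array(P,float))
    rv=Q.as_rotvec(); t=-Q.apply(np.array(c['xyz']))
    return cv2.projectPoints(P,rv,t,np.array(c['camera_matrix']),np.array(c['dist']))[0].reshape(-1,2)
def save(name,p): cv2.imwrite(f'pics/{name}.png',p[:,:,::-1])
E
python3 - <<'E'
from h import *
for n in('top','side'):
    p,d=cam(n); save(n+'0',p); c=r.get_calibration(n); print(n,c['xyz'],c['orientation'],c['camera_matrix'],(d==0).mean())
o=r.get_obs(); print(o)
E
```

```text
top [ 0.42755206 -0.05673509  1.03213236] [-0.07324999  0.70532845 -0.70255498  0.05968851] [[402.91183427   0.         324.4003819 ]
 [  0.         402.91183427 197.12944237]
 [  0.           0.           1.        ]] 0.00377734375
side [-0.03289295 -1.18452132  0.90746095] [-0.46849225  0.84871045 -0.21229123  0.12303667] [[511.48693864   0.         321.3854697 ]
 [  0.         511.48693864 188.75624734]
 [  0.           0.           1.        ]] 0.00412109375
{'time_s': 0.1, 'joint_positions': array([-1.31015882,  0.41180782, -0.0126792 ,  1.59694281,  0.00562527,
        1.13427689, -0.08218948]), 'qvel': array([-0.00146301, -0.00172304,  0.00093208, -0.00181529,  0.00159886,
       -0.00123832,  0.00038359]), 'joint_efforts': array([ 2.82007779e-03, -5.89091814e+01,  6.43831920e-01, -2.91709650e+01,
       -5.37651347e-02,  1.45361313e-02,  5.23481947e-05]), 'ee_pos': array([0.20175936, 0.59107523, 0.22190806]), 'tcp_rot': array([ 0.5747201 , -0.41174682,  0.57546596,  0.41109646]), 'contact_force': array([1.34256173, 0.49674192, 0.35561607]), 'torque': array([-0.03237887, -0.00848938,  0.05698406]), 'finger_gap': 1.0028955375754147}
```

View pics/top0.png

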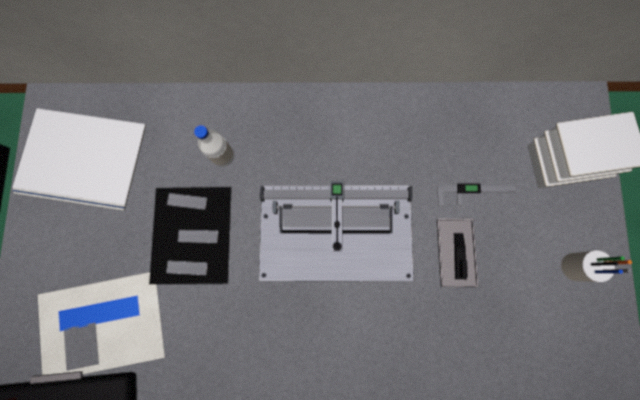

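View pics/side0.png

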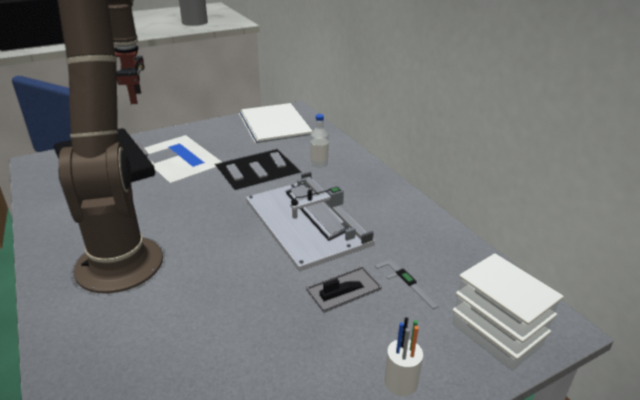

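Run:
```python
from h import *
z=np.load('/tmp/top.npz'); p,d=z['p'],z['d']
C=cloud('top',d); 
g=cv2.cvtColor(p,cv2.COLOR_RGB2GRAY)
def rect(mask,zz,x0,y0,amin):
    out=[]
    for c in cv2.findContours(mask,cv2.RETR_EXTERNAL,cv2.CHAIN_APPROX_NONE)[0]:
        if cv2.contourArea(c)<amin: continue
        P=onplane('top',c.reshape(-1,2)+[x0,y0],zz)[:,:2].astype(np.float32)*1000
        out.append((cv2.minAreaRect(P),np.median(c.reshape(-1,2)+[x0,y0],0)))
    return out
# coupons
x0,y0=156,188; s=g[190:283,158:229]
m=(s>90).astype(np.uint8)*255
print('coupons',[(np.round(a[0],1),np.round(a[1],1),round(a[2],1),b) for a,b in rect(m,.011,158,190,40)])
s=g[195:290,250:425]; m=(s>125).astype(np.uint8)*255
print('plate',[(np.round(a[0],1),np.round(a[1],1),round(a[2],1),b) for a,b in rect(m,.02,250,195,1500)])
m=(g[210:295,430:490]<45).astype(np.uint8)*255
for zz in(.021,.048): print('wedge',[(np.round(a[0],1),np.round(a[1],1),round(a[2],1),b) for a,b in rect(m,zz,430,210,30)])
for uv in[(337,245),(337,225),(337,190),(187,202),(198,237),(187,268),(265,275),(408,275),(300,215),(350,250),(461,270),(461,240),(443,250)]:
    print(uv,p[uv[1],uv[0]],np.round(C[uv[1],uv[0]]*1000))
print(rot(r.get_obs()['tcp_rot']).as_matrix().round(2))
a=cv2.resize(p[175:295,245:495],None,fx=3.2,fy=3.2,interpolation=cv2.INTER_CUBIC); 
z=np.load('/tmp/side.npz'); b=cv2.resize(z['p'][165:315,230:430],(800,600),interpolation=cv2.INTER_CUBIC)
save('topcrop',a); save('sidecrop',b)
```

```text
coupons [(array([441.9, 308.6]), array([98.6, 30.5]), 87.4, array([186., 268.])), (array([520.4, 286.2]), array([99.1, 28.9]), 88.5, array([198., 236.])), (array([611. , 320.4]), array([98.6, 29.4]), 83.2, array([186., 201.]))]
plate [(array([513. , -64.2]), array([205.7, 385.4]), 0.2, array([336., 235.]))]
wedge [(array([ 473.2, -373.6]), array([ 26.8, 108.5]), 86.9, array([459., 257.]))]
wedge [(array([ 472. , -365.1]), array([ 26.1, 105.6]), 86.9, array([459., 257.]))]
(337, 245) [24 22 24] [493. -68. 100.]
(337, 225) [31 32 32] [537. -68. 115.]
(337, 190) [ 74 134  84] [625. -68.  89.]
(187, 202) [125 125 131] [609. 320.  10.]
(198, 237) [125 123 129] [518. 284.  14.]
(187, 268) [127 128 131] [440. 306.  14.]
(265, 275) [90 88 96] [424. 109.  20.]
(408, 275) [55 52 58] [ 426. -242.   25.]
(300, 215) [123 123 127] [570.  23.  46.]
(350, 250) [168 168 176] [ 486. -101.   21.]
(461, 270) [ 5 11  9] [ 439. -366.   42.]
(461, 240) [26 26 28] [ 513. -379.   14.]
(443, 250) [140 132 137] [ 488. -336.    5.]
[[-0.   -0.95  0.32]
 [-0.    0.32  0.95]
 [-1.   -0.   -0.  ]]
```

View pics/topcrop.png

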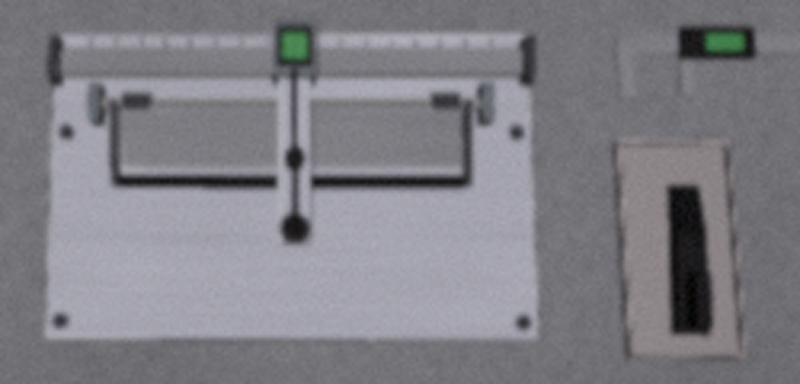

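View pics/sidecrop.png

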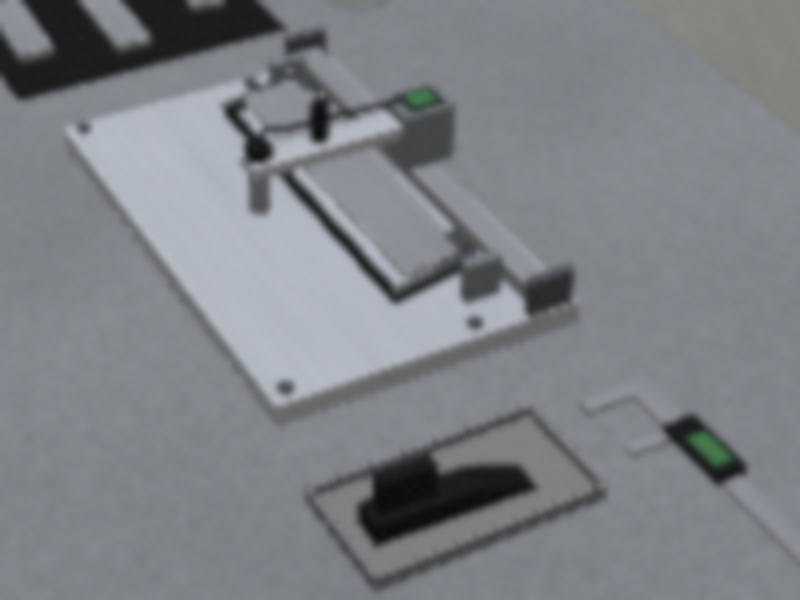

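```bash
cat > go.py <<'E'
# usage: go.py x y z(mm) jawdeg : prints tool-axis shift (cm) and turn for a downward tool whose z (jaw) axis is at jawdeg from world x
import sys; from h import *
def go(x,y,z,j,o=None):
    o=o or r.get_obs(); T=rot(o['tcp_rot']); a=np.radians(j)
    G=np.array([[0,np.sin(a),np.cos(a)],[0,-np.cos(a),np.sin(a)],[-1,0,0]])
    s=T.inv().apply(np.array([x,y,z])/1000-o['ee_pos'])*100
    t=(T.inv()*R.from_matrix(G)).as_rotvec(degrees=True)
    print('shift',s.round(2),'turn',t.round(1),'rows',round(max(np.linalg.norm(s)/4.17,np.linalg.norm(t)/7.16),1))
def st():
    o=r.get_obs(); z=rot(o['tcp_rot']).as_matrix()
    print('t',round(o['time_s'],1),'tcp',(o['ee_pos']*1000).round(1),'jaw',np.degrees(np.arctan2(z[1,2],z[0,2])).round(1),'tilt',np.degrees(np.arccos(-z[2,0])).round(1),'F',o['contact_force'].round(1),'gap',round(o['finger_gap']*88,1),'q',o['joint_positions'].round(2))
if __name__=='__main__':
    st()
    if len(sys.argv)>4: go(*map(float,sys.argv[1:5]))
E
python3 go.py 537 -68 200 90
python3 -m inch '[[0,0,0,-7,0,0,-0.15],[0,0,0,-14,0,0,-0.15],[0,0,0,-18.5,0,0,-0.15],[0,0,0,-18.5,0,0,-0.15]]' 10
python3 go.py 537 -68 200 90
```

```text
t 0.1 tcp [201.8 591.1 221.9] jaw 71.2 tilt 0.1 F [1.3 0.5 0.4] gap 88.3 q [-1.31  0.41 -0.01  1.6   0.01  1.13 -0.08]
time_s: 0.43
ee_pos: [0.2018, 0.5912, 0.2222]
tcp_rot: [0.5, -0.5, 0.501, 0.499]
contact_force: [0.8, -0.0, -0.4]
finger_gap: 0.737
t 0.4 tcp [201.8 591.2 222.2] jaw 89.9 tilt 0.0 F [ 0.8 -0.  -0.4] gap 64.8 q [-1.26  0.41 -0.08  1.59  0.03  1.14  0.22]Traceback (most recent call last):
  File "go.py", line 14, in <module>
    if len(sys.argv)>4: go(*map(float,sys.argv[1:5]))
                        ~~^^^^^^^^^^^^^^^^^^^^^^^^^^^
  File "go.py", line 7, in go
    t=(T.inv()*R.from_matrix(G)).as_rotvec(degrees=True)
               ~~~~~~~~~~~~~^^^
  File "scipy/spatial/transform/_rotation.pyx", line 1143, in scipy.spatial.transform._rotation.Rotation.from_matrix
ValueError: Non-positive determinant (left-handed or null coordinate frame) in rotation matrix 0: [[ 0.000000e+00  1.000000e+00  6.123234e-17]
 [ 0.000000e+00 -6.123234e-17  1.000000e+00]
 [-1.000000e+00  0.000000e+00  0.000000e+00]].
Traceback (most recent call last):
  File "go.py", line 14, in <module>
    if len(sys.argv)>4: go(*map(float,sys.argv[1:5]))
                        ~~^^^^^^^^^^^^^^^^^^^^^^^^^^^
  File "go.py", line 7, in go
    t=(T.inv()*R.from_matrix(G)).as_rotvec(degrees=True)
               ~~~~~~~~~~~~~^^^
  File "scipy/spatial/transform/_rotation.pyx", line 1143, in scipy.spatial.transform._rotation.Rotation.from_matrix
ValueError: Non-positive determinant (left-handed or null coordinate frame) in rotation matrix 0: [[ 0.000000e+00  1.000000e+00  6.123234e-17]
 [ 0.000000e+00 -6.123234e-17  1.000000e+00]
 [-1.000000e+00  0.000000e+00  0.000000e+00]].
```

```bash
sed -i 's/\[\[0,np.sin(a),np.cos(a)\],\[0,-np.cos(a),np.sin(a)\]/[[0,-np.sin(a),np.cos(a)],[0,np.cos(a),np.sin(a)]/' go.py
python3 -m inch '[[0.5,-8.4,-16.5,0,0,0,-0.15],[0.5,-8.4,-16.5,0,0,0,-0.15],[0.5,-8.4,-16.5,0,0,0,-0.15],[0.5,-8.4,-16.5,0,0,0,-0.15],[0.5,-8.4,-16.5,0,0,0,-0.15]]' >/dev/null
python3 -m inch '[[0.5,-8.4,-16.5,0,0,0,-0.15],[0.5,-8.4,-16.5,0,0,0,-0.15],[0.5,-8.4,-16.5,0,0,0,-0.15],[0.5,-8.4,-16.5,0,0,0,-0.15],[0.5,-8.4,-16.5,0,0,0,-0.15]]' >/dev/null
python3 -m inch '[[0.5,-8.4,-16.5,0,0,0,-0.15],[0.5,-8.4,-16.5,0,0,0,-0.15],[0.5,-8.4,-16.5,0,0,0,-0.15],[0.5,-8.4,-16.5,0,0,0,-0.15],[0.5,-8.4,-16.5,0,0,0,-0.15]]' >/dev/null
python3 -m inch '[[0.5,-8.3,-16.4,0,0,0,-0.15],[0.5,-8.3,-16.4,0,0,0,-0.15],[0.5,-8.3,-16.4,0,0,0,-0.15],[0.5,-8.3,-16.4,0,0,0,-0.15],[0.5,-8.3,-16.4,0,0,0,-0.15]]' >/dev/null
python3 go.py 537 -68 88 90
```

```text
t 2.1 tcp [534.2 -75.3 202.7] jaw 89.2 tilt 0.2 F [ 0.2 -0.4 -1.3] gap 50.7 q [-0.26  0.29  0.38  1.85 -0.12  1.02  1.73]
shift [11.47 -0.25  0.76] turn [-0.8 -0.1  0.1] rows 2.8
```

```bash
python3 -m inch '[[4,-0.25,0.7,-0.8,0,0,-0.15],[8,-0.25,0.7,-0.8,0,0,-0.15],[10,-0.25,0.7,-0.8,0,0,-0.15],[11.2,-0.25,0.7,-0.8,0,0,-0.15],[11.2,-0.25,0.7,-0.8,0,0,-0.15]]' 
python3 -m inch '[[0,0,0,0,0,0,0.9],[0,0,0,0,0,0,0.9],[0,0,0,0,0,0,0.9],[0,0,0,0,0,0,0.9],[0,0,0,0,0,0,0.9]]' 8
python3 go.py
python3 - <<'E'
from h import *
p,d=cam('side'); save('post',cv2.resize(p[150:300,200:400],(800,600),interpolation=cv2.INTER_CUBIC))
E
```

```text
time_s: 2.52
ee_pos: [0.5334, -0.0624, 0.0877]
tcp_rot: [0.497, -0.5, 0.5, 0.503]
contact_force: [-1.0, -0.2, 0.5]
finger_gap: 0.575
time_s: 2.93
ee_pos: [0.536, -0.0624, 0.0916]
tcp_rot: [-0.498, 0.502, -0.498, -0.502]
contact_force: [0.8, -5.2, 0.8]
finger_gap: 0.235
t 2.9 tcp [536.  -62.4  91.6] jaw 90.5 tilt 0.1 F [ 0.8 -5.2  0.8] gap 20.7 q [-0.23  0.43  0.33  1.96 -0.19  0.78  1.79]
```

View pics/post.png

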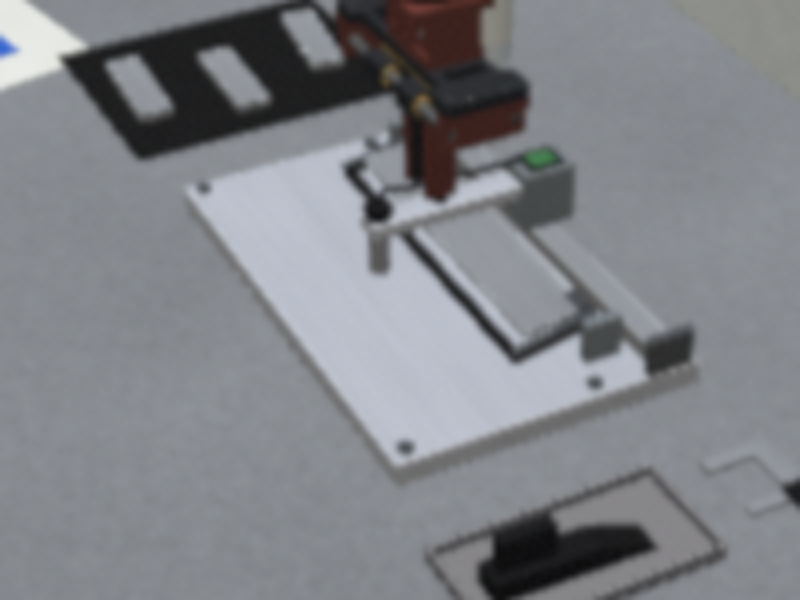

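```bash
python3 -m inch '[[0,0,0,0,0,0,0.9],[0,0,0,0,0,0,0.9],[0,0,0,0,0,0,0.9]]' 8; python3 go.py
python3 -m inch '[[0,0,0.4,0,0,0,0.9],[0,0,1,0,0,0,0.9],[0,0,1.6,0,0,0,0.9],[0,0,2.2,0,0,0,0.9],[0,0,2.8,0,0,0,0.9]]'; python3 go.py
python3 -m inch '[[0,0,0.6,0,0,0,0.9],[0,0,1.2,0,0,0,0.9],[0,0,1.8,0,0,0,0.9],[0,0,2.4,0,0,0,0.9],[0,0,3,0,0,0,0.9]]' >/dev/null; python3 go.py
python3 -m inch '[[0,0,0.6,0,0,0,0.9],[0,0,1.2,0,0,0,0.9],[0,0,1.8,0,0,0,0.9],[0,0,2.4,0,0,0,0.9],[0,0,3,0,0,0,0.9]]'>/dev/null; python3 go.py
```

```text
time_s: 3.23
ee_pos: [0.536, -0.0629, 0.0914]
tcp_rot: [-0.498, 0.502, -0.498, -0.501]
contact_force: [0.2, -1.8, 6.8]
finger_gap: 0.159
t 3.2 tcp [536.  -62.9  91.4] jaw 90.4 tilt 0.1 F [ 0.2 -1.8  6.8] gap 14.0 q [-0.23  0.43  0.33  1.96 -0.19  0.78  1.79]
time_s: 3.65
ee_pos: [0.536, -0.0348, 0.0914]
tcp_rot: [-0.499, 0.502, -0.498, -0.501]
contact_force: [-0.0, -1.6, 6.1]
finger_gap: 0.155
t 3.6 tcp [536.  -34.8  91.4] jaw 90.4 tilt 0.1 F [-0.  -1.6  6.1] gap 13.7 q [-0.28  0.43  0.33  1.96 -0.19  0.78  1.73]
t 4.1 tcp [535.9  -4.6  91.4] jaw 90.4 tilt 0.1 F [ 0.2 -3.1  6.1] gap 13.7 q [-0.33  0.43  0.32  1.96 -0.19  0.78  1.67]
t 4.5 tcp [535.8  25.4  91.4] jaw 90.4 tilt 0.1 F [ 2.5 -2.4  5.3] gap 13.8 q [-0.39  0.43  0.32  1.96 -0.18  0.78  1.62]
```

```bash
python3 -m inch '[[-0.2,0,0.6,0,0,0,0.9],[-0.3,0,1.2,0,0,0,0.9],[-0.3,0,1.8,0,0,0,0.9],[-0.3,0,2.4,0,0,0,0.9],[-0.3,0,3,0,0,0,0.9]]'>/dev/null; python3 go.py
python3 -m inch '[[0,0,0.6,0,0,0,0.9],[0,0,1.2,0,0,0,0.9],[0,0,1.8,0,0,0,0.9],[0,0,2.4,0,0,0,0.9],[0,0,3,0,0,0,0.9]]' >/dev/null; python3 go.py
python3 -m inch '[[0,0,0.2,0,0,0,0.9],[0,0,0.4,0,0,0,0.9],[0,0,0.6,0,0,0,0.9],[0,0,0.8,0,0,0,0.9],[0,0,1.0,0,0,0,0.9]]'>/dev/null; python3 go.py
python3 -m inch '[[0,0,0.2,0,0,0,0.9],[0,0,0.3,0,0,0,0.9],[0,0,0.4,0,0,0,0.9],[0,0,0.5,0,0,0,0.9]]'>/dev/null; python3 go.py
```

```text
t 4.9 tcp [534.2  55.8  93. ] jaw 90.5 tilt 0.1 F [  4.9  -1.9 -11.9] gap 13.5 q [-0.44  0.43  0.31  1.96 -0.18  0.79  1.56]
t 5.3 tcp [534.1  85.8  93. ] jaw 90.5 tilt 0.0 F [  5.7  -2.4 -12.1] gap 13.7 q [-0.49  0.43  0.31  1.95 -0.18  0.79  1.5 ]
t 5.7 tcp [534.1  95.7  93. ] jaw 90.5 tilt 0.0 F [  5.6  -1.  -12.9] gap 14.3 q [-0.51  0.43  0.31  1.94 -0.18  0.79  1.48]
t 6.1 tcp [534.  100.6  93. ] jaw 90.5 tilt 0.0 F [  6.1  -2.2 -12.5] gap 13.6 q [-0.51  0.43  0.31  1.94 -0.18  0.79  1.47]
```

```bash
python3 -m inch '[[0.2,0,0.1,0,0,0,0.9],[0.2,0,0.2,0,0,0,0.9],[0.2,0,0.3,0,0,0,0.9]]'>/dev/null; python3 go.py
python3 -m inch '[[0,0,0.1,0,0,0,0.9],[0,0,0.2,0,0,0,0.9],[0,0,0.3,0,0,0,0.9]]'>/dev/null; python3 go.py
```

```text
t 6.3 tcp [534.3 101.5  92.3] jaw 90.4 tilt 0.1 F [  0.5 -11.7   2.1] gap 13.8 q [-0.52  0.44  0.31  1.94 -0.18  0.79  1.47]
t 6.6 tcp [534.3 101.9  92.2] jaw 90.3 tilt 0.3 F [  0.6 -16.4   1.9] gap 14.4 q [-0.52  0.44  0.31  1.94 -0.18  0.79  1.46]
```

```bash
python3 -m inch '[[0,0,-0.3,0,0,0,-0.15],[0,0,-0.3,0,0,0,-0.15],[0,0,-0.3,0,0,0,-0.15],[0,0,-0.3,0,0,0,-0.15]]'>/dev/null; 
python3 -m inch '[[-3,0,-0.3,0,0,0,-0.15],[-6,0,-0.3,0,0,0,-0.15],[-9,0,-0.3,0,0,0,-0.15],[-12,0,-0.3,0,0,0,-0.15],[-12,0,-0.3,0,0,0,-0.15]]'>/dev/null
python3 - <<'E'
from h import *; from go import st,go
st()
for n in('top','side'):
    p,d=cam(n); C=cloud(n,d); g=cv2.cvtColor(p,cv2.COLOR_RGB2GRAY)
    with np.errstate(invalid='ignore'):
        b=(C[...,0]>.39)&(C[...,0]<.56)&(C[...,1]<-.32)&(C[...,1]>-.42)&(g<50)
        for nm,q in(('all',b&(C[...,2]>.005)),('fin',b&(C[...,2]>.034)&(C[...,2]<.06))):
            P=C[q]*1000
            if len(P): print(n,nm,len(P),np.percentile(P,[3,50,97],axis=0).round(0).tolist(),cv2.minAreaRect(P[:,:2].astype(np.float32)))
    # head + roller
    if n=='top':
        gg=(p[...,1].astype(int)-p[...,0]>30)&(C[...,0]>.5)&(abs(C[...,1]-.1)<.08); v,u=np.where(gg); print('head green',onplane(n,[[u.mean(),v.mean()]],.09)*1000,len(u))
        for c in (275,285,295,310,330,350,370,385):
            col=g[218:245,c].astype(float); k=col.argmin(); print(c,218+k,(onplane(n,[[c,218+k]],.03)*1000).round(1)[0,:2],end=' ')
E
```

```text
t 7.3 tcp [536.9 101.8 217.5] jaw 90.5 tilt 0.5 F [ 1.9 -0.  -0.3] gap 50.3 q [-0.56  0.28  0.35  1.82 -0.11  1.05  1.41]
top all 449 [[422.0, -383.0, 8.0], [468.0, -369.0, 21.0], [526.0, -362.0, 50.0]] ((474.058349609375, -372.2409973144531), (22.859317779541016, 109.97315979003906), 86.97074890136719)
top fin 100 [[422.0, -377.0, 38.0], [441.0, -370.0, 48.0], [462.0, -367.0, 50.0]] ((442.381103515625, -372.1304016113281), (11.145678520202637, 40.585838317871094), 88.80940246582031)
head green [[626.69746541 100.73562231  90.        ]] 67
275 220 [559.8  86.9] 285 231 [532.2  61. ] 295 231 [532.3  36. ] 310 231 [532.4  -1.4] 330 231 [532.6 -51.3] 350 231 [ 532.8 -101.1] 370 231 [ 533.  -150.8] 385 231 [ 533.1 -188. ] side all 496 [[418.0, -386.0, 8.0], [454.0, -378.0, 22.0], [520.0, -366.0, 50.0]] ((472.1801452636719, -374.8044738769531), (26.67125701904297, 113.44567108154297), 87.6750259399414)
side fin 113 [[422.0, -379.0, 35.0], [441.0, -376.0, 46.0], [459.0, -368.0, 52.0]] ((441.6328430175781, -372.3521423339844), (41.20490264892578, 15.638331413269043), 0.7413917779922485)
```

```bash
python3 -m inch '[[0,3,-16,0,0,0,-0.15],[0,3,-16,0,0,0,-0.15],[0,3,-16,0,0,0,-0.15],[0,3,-16,0,0,0,-0.15]]'>/dev/null; 
python3 -m inch '[[0,3,-16,0,0,0,-0.15],[0,3,-16,0,0,0,-0.15],[0,3,-16,0,0,0,-0.15],[0,3,-16,0,0,0,-0.15]]'>/dev/null; 
python3 -m inch '[[2,3,-15,2,0,0,-0.15],[2,3,-15,2,0,0,-0.15],[2,3,-15,2,0,0,-0.15],[2,3,-15,2,0,0,-0.15],[2,3,-15,2,0,0,-0.15]]'>/dev/null; 
python3 go.py 442 -372 26 88
```

```text
t 8.5 tcp [ 444.  -375.8  189.5] jaw 88.0 tilt 0.3 F [-0.6  0.2  0.4] gap 51.0 q [ 0.19  0.4   0.56  1.77 -0.24  1.04  2.38]
shift [16.35  0.15  0.41] turn [ 0.  -0.1 -0.2] rows 3.9
```

```bash
python3 -m inch '[[4,0.1,0.4,0,0,0,-0.15],[8,0.1,0.4,0,0,0,-0.15],[12,0.1,0.4,0,0,0,-0.15],[15,0.1,0.4,0,0,0,-0.15],[16.2,0.1,0.4,0,0,0,-0.15]]'; 
python3 -m inch '[[0,0,0,0,0,0,1],[0,0,0,0,0,0,1],[0,0,0,0,0,0,1],[0,0,0,0,0,0,1],[0,0,0,0,0,0,1]]' 15 >/dev/null; 
python3 -m inch '[[0,0,0,0,0,0,1],[0,0,0,0,0,0,1],[0,0,0,0,0,0,1]]' 50
python3 go.py 442 -372 26 88
```

```text
time_s: 8.92
ee_pos: [0.4445, -0.3628, 0.0242]
tcp_rot: [0.506, -0.491, 0.507, 0.496]
contact_force: [-1.0, 1.3, 0.6]
finger_gap: 0.577
time_s: 9.58
ee_pos: [0.4478, -0.3668, 0.0309]
tcp_rot: [0.507, -0.494, 0.506, 0.492]
contact_force: [-0.4, 0.6, 7.7]
finger_gap: 0.132
t 9.6 tcp [ 447.8 -366.8   30.9] jaw 88.5 tilt 0.1 F [-0.4  0.6  7.7] gap 11.6 q [ 0.27  0.6   0.45  1.9  -0.38  0.72  2.49]
shift [ 0.49  0.57 -0.53] turn [ 0.5 -0.1  0.1] rows 0.2
```

```bash
python3 -m inch '[[0,0,0,0,0,0,1],[0,0,0,0,0,0,1],[0,0,0,0,0,0,1]]' >/dev/null; python3 go.py
python3 -m inch '[[-1,0,0,0,0,0,1],[-2.5,0,0,0,0,0,1],[-5,0,0,0,0,0,1],[-8,0,0,0,0,0,1],[-8,0,0,0,0,0,1]]' >/dev/null
python3 -m inch '[[0,0,0,0,0,0,1],[0,0,0,0,0,0,1],[0,0,0,0,0,0,1]]' >/dev/null; python3 go.py
python3 - <<'E'
from h import *
p,d=cam('side'); save('wedge1',cv2.resize(p[200:320,250:410],(800,600),interpolation=cv2.INTER_CUBIC))
E
```

```text
t 9.8 tcp [ 447.8 -366.8   31. ] jaw 88.5 tilt 0.1 F [-1.1  0.5  6.7] gap 11.9 q [ 0.27  0.6   0.45  1.9  -0.38  0.72  2.49]
t 10.5 tcp [ 446.4 -365.3  108.6] jaw 88.5 tilt 0.1 F [ 1.7 -0.  -1.9] gap 11.5 q [ 0.22  0.49  0.52  1.86 -0.31  0.87  2.43]
```

View pics/wedge1.png

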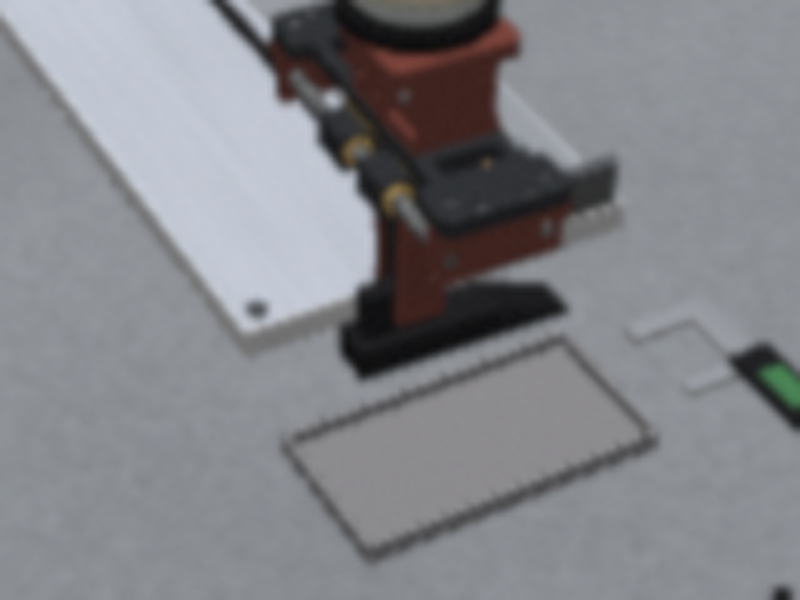

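```bash
python3 -m inch '[[0,0.6,4,0,0,0,1],[0,1.2,8,0,0,0,1],[0,1.8,12,-1.5,0,0,1],[0,2.5,16,-1.5,0,0,1],[0,2.5,19,-1.5,0,0,1]]' >/dev/null
python3 -m inch '[[1,0,0,0,0,0,1],[2,0,0,0,0,0,1],[3,0,0,0,0,0,1],[4,0,0,0,0,0,1],[4,0,0,0,0,0,1]]' >/dev/null
python3 -m inch '[[0,0,0,0,0,0,1],[0,0,0,0,0,0,1],[0,0,0,0,0,0,1]]' >/dev/null; python3 go.py 421 -176 50 90
```

```text
t 11.6 tcp [ 427.3 -176.3   69.8] jaw 89.9 tilt 0.0 F [-0.2  0.3 -1.1] gap 12.0 q [-0.11  0.37  0.48  2.16 -0.28  0.67  2.13]
shift [1.98 0.63 0.03] turn [-0.1 -0.   0. ] rows 0.5
```

```bash
python3 -m inch '[[0.5,0.5,0,0,0,0,1],[1,0.5,0,0,0,0,1],[1.5,0.5,0,0,0,0,1],[1.9,0.5,0,0,0,0,1],[1.9,0.5,0,0,0,0,1]]' >/dev/null; python3 go.py
python3 -m inch '[[0.1,0,0,0,0,0,1],[0.2,0,0,0,0,0,1],[0.2,0,0,0,0,0,1]]' >/dev/null; python3 go.py
python3 -m inch '[[0.1,0,0,0,0,0,1],[0.2,0,0,0,0,0,1],[0.2,0,0,0,0,0,1]]' >/dev/null; python3 go.py
```

```text
t 12.1 tcp [ 421.7 -175.3   49.8] jaw 90.0 tilt 0.1 F [ 0.3 -0.2 -1.5] gap 11.8 q [-0.09  0.4   0.46  2.18 -0.31  0.62  2.16]
t 12.3 tcp [ 422.2 -175.5   48.6] jaw 90.0 tilt 0.0 F [-0.2 -0.4 -1.7] gap 11.4 q [-0.08  0.41  0.46  2.18 -0.31  0.61  2.17]
t 12.6 tcp [ 422.3 -175.6   47.8] jaw 89.9 tilt 0.1 F [-5.6  2.1 19.5] gap 12.0 q [-0.08  0.41  0.46  2.18 -0.31  0.61  2.17]
```

```bash
python3 -m inch '[[-0.1,-0.4,0,0,0,0,1],[-0.1,-1,0,0,0,0,1],[-0.1,-1.6,0,0,0,0,1],[-0.1,-2.2,0,0,0,0,1],[-0.1,-2.8,0,0,0,0,1]]' 60 >/dev/null; python3 go.py
python3 -m inch '[[0,-0.5,0,0,0,0,1],[0,-1,0,0,0,0,1],[0,-1.5,0,0,0,0,1],[0,-2,0,0,0,0,1],[0,-2.5,0,0,0,0,1]]' >/dev/null; python3 go.py
python3 - <<'E'
from h import *
p,d=cam('side'); save('wedge2',cv2.resize(p[170:290,230:390],(800,600),interpolation=cv2.INTER_CUBIC))
E
```

```text
t 13.0 tcp [ 444.3 -175.6   47.8] jaw 89.9 tilt 0.7 F [-27.2   0.4  36.3] gap 11.4 q [-0.09  0.44  0.45  2.13 -0.32  0.65  2.15]
t 13.4 tcp [ 461.6 -175.7   46.4] jaw 89.7 tilt 1.4 F [-46.2   0.3  43.6] gap 11.4 q [-0.09  0.47  0.45  2.08 -0.32  0.68  2.14]
```

View pics/wedge2.png

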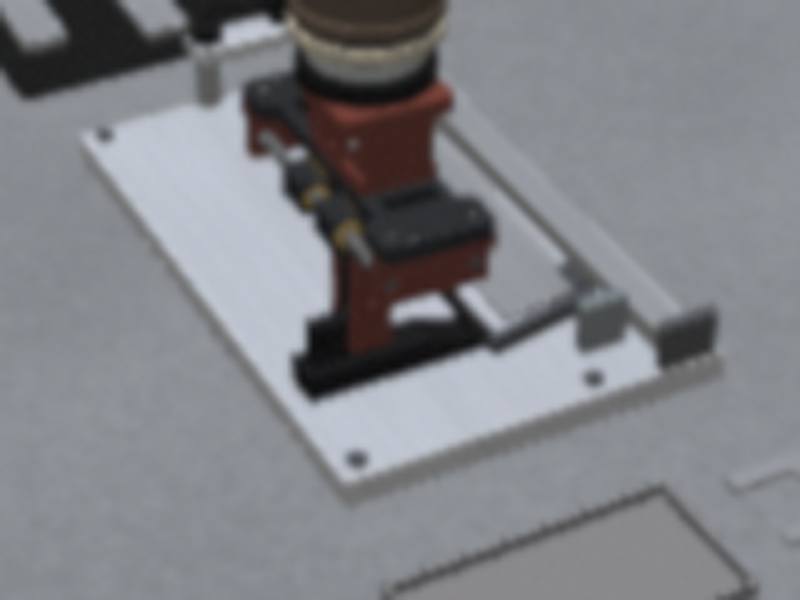

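```bash
python3 -m inch '[[-0.1,0,0,0,0,0,1],[-0.2,0,0,0,0,0,1],[-0.3,0,0,0,0,0,1],[-0.3,0,0,0,0,0,1]]' >/dev/null; python3 go.py
python3 -m inch '[[-0.1,-0.1,0,0,0,0,1],[-0.2,-0.3,0,0,0,0,1],[-0.2,-0.5,0,0,0,0,1]]' >/dev/null; python3 go.py
```

```text
t 13.8 tcp [ 469.9 -175.6   48.3] jaw 89.9 tilt 0.6 F [-8.3 -3.  -9.5] gap 11.6 q [-0.09  0.47  0.45  2.07 -0.32  0.68  2.14]
t 14.0 tcp [ 474.3 -175.5   50. ] jaw 89.9 tilt 0.7 F [-12.1  -2.7  -7.2] gap 11.7 q [-0.1   0.48  0.45  2.06 -0.32  0.69  2.13]
```

```bash
python3 -m inch '[[0.1,-0.4,0,0,0,0,1],[0.1,-0.8,0,0,0,0,1],[0.1,-1.2,0,0,0,0,1],[0.1,-1.6,0,0,0,0,1]]' >/dev/null; python3 go.py
python3 -m inch '[[0,-0.4,0,0,0,0,1],[0,-0.8,0,0,0,0,1],[0,-1.2,0,0,0,0,1],[0,-1.2,0,0,0,0,1]]' >/dev/null; python3 go.py
```

```text
t 14.3 tcp [ 486.6 -175.6   49. ] jaw 89.8 tilt 1.0 F [-26.6  -1.6   8.4] gap 11.5 q [-0.1   0.5   0.45  2.03 -0.32  0.71  2.13]
t 14.7 tcp [ 504.4 -175.6   49.3] jaw 89.9 tilt 0.5 F [ -3.4  -1.1 -12.2] gap 11.3 q [-0.1   0.51  0.45  1.99 -0.33  0.71  2.12]
```

```bash
python3 -m inch '[[0.1,0,0,0,0,0,1],[0.1,0,0,0,0,0,1]]' >/dev/null; python3 go.py
python3 -m inch '[[0.1,0,0,0,0,0,0.5],[0.1,0,0,0,0,0,0.1],[0.1,0,0,0,0,0,0.1],[0.1,0,0,0,0,0,0.1],[0.1,0,0,0,0,0,0.1]]' 20 >/dev/null
python3 -m inch '[[-3,0,0,0,0,0,0.1],[-7,0,0,0,0,0,0.1],[-11,0,0,0,0,0,0.1],[-15,0,0,0,0,0,0.1],[-15,0,0,0,0,0,0.1]]' >/dev/null
python3 -m inch '[[0,4,16,0,0,0,0.1],[0,4,16,0,0,0,0.1],[0,4,16,0,0,0,0.1],[0,4,16,0,0,0,0.1],[0,4,16,0,0,0,0.1]]' >/dev/null
python3 go.py
python3 - <<'E'
from h import *
p,d=cam('side'); a=cv2.resize(p[170:290,230:390],(400,300),interpolation=cv2.INTER_CUBIC)
C=cloud('side',d); 
p,d=cam('top'); b=cv2.resize(p[175:295,245:405],(400,300),interpolation=cv2.INTER_CUBIC); save('wedge3',np.hstack([a,b])); C2=cloud('top',d)
for n,K,p in(('side',C,np.load('/tmp/side.npz')['p']),('top',C2,p)):
    g=cv2.cvtColor(p,cv2.COLOR_RGB2GRAY)
    with np.errstate(invalid='ignore'): q=(K[...,0]>.44)&(K[...,0]<.54)&(K[...,1]<-.14)&(K[...,1]>-.2)&(g<50)&(K[...,2]>.048)&(K[...,2]<.072)
    P=K[q]*1000; print(n,len(P),len(P) and np.percentile(P,[3,50,97],axis=0).round(0).tolist())
E
```

```text
t 14.8 tcp [ 504.9 -175.6   48.6] jaw 89.9 tilt 0.4 F [-6.2 -1.7 -6.6] gap 11.5 q [-0.1   0.51  0.45  1.99 -0.33  0.71  2.12]
t 16.1 tcp [466.8  -7.9 199.6] jaw 90.5 tilt 0.2 F [ 0.9  0.1 -0.5] gap 39.4 q [-0.5   0.17  0.47  2.02 -0.09  0.98  1.6 ]
side 98 [[472.0, -192.0, 49.0], [493.0, -180.0, 57.0], [529.0, -174.0, 69.0]]
top 107 [[470.0, -187.0, 49.0], [494.0, -175.0, 65.0], [531.0, -164.0, 68.0]]
```

View pics/wedge3.png

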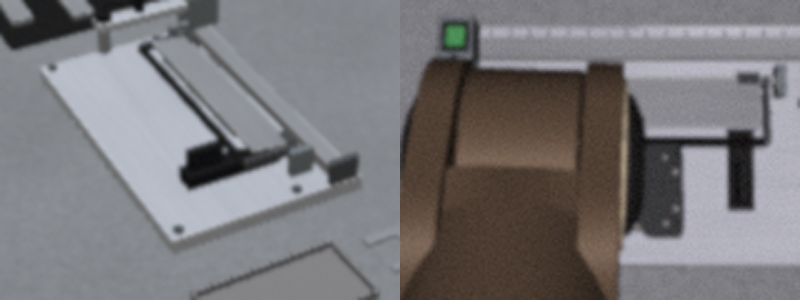

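```bash
cat > coup.py <<'E'
from h import *; from go import st,go
def coupons(show=True):
    p,d=cam('top'); g=cv2.cvtColor(p,cv2.COLOR_RGB2GRAY).astype(np.uint8)
    x0,y0=140,180; s=g[y0:295,x0:245]; m=cv2.inRange(s,90,255); out=[]
    for c in cv2.findContours(m,cv2.RETR_EXTERNAL,cv2.CHAIN_APPROX_NONE)[0]:
        a=cv2.contourArea(c)
        if not 250<a<650: continue
        P=onplane('top',c.reshape(-1,2)+[x0,y0],.011)[:,:2].astype(np.float32)*1000
        (cx,cy),(w,h),t=cv2.minAreaRect(P); L=t if w>h else t+90
        L=L%180; e=np.array([np.cos(np.radians(L)),np.sin(np.radians(L))]); q=np.array([cx,cy])+20*e*np.sign(e[1])
        out.append((cx,cy,L)); print('coupon',np.round([cx,cy,L,w,h],1),'grip at',q.round(1),'jaw',round(L-90,1))
    return out
if __name__=='__main__': st(); coupons()
E
python3 coup.py; python3 go.py 443 329 120 -2.6
```

```text
t 16.2 tcp [468.4 -13.9 200. ] jaw 90.2 tilt 0.1 F [ 0.6 -2.   0.6] gap 39.6 q [-0.49  0.17  0.48  2.02 -0.09  0.98  1.61]
t 16.2 tcp [468.6 -15.6 200. ] jaw 90.0 tilt 0.1 F [ 0.4 -0.9  0.2] gap 39.4 q [-0.49  0.17  0.48  2.01 -0.09  0.98  1.61]
shift [ 8.    2.55 34.46] turn [92.6  0.1  0. ] rows 12.9
```

```bash
sed -i 's/inRange(s,90,255)/inRange(s,TH,255)/; s/^def coupons(show=True):/TH=90\ndef coupons(x0=157,y0=189,x1=229,y1=283):/; s/x0,y0=140,180; s=g\[y0:295,x0:245\]/s=g[y0:y1,x0:x1]/' coup.py; python3 coup.py
```

```text
t 16.2 tcp [468.6 -15.6 200. ] jaw 90.0 tilt 0.1 F [ 0.4 -0.9  0.2] gap 39.4 q [-0.49  0.17  0.48  2.01 -0.09  0.98  1.61]
coupon [441.8 309.1  87.4 100.1  31.1] grip at [442.7 329.1] jaw -2.6
coupon [520.7 286.3  90.2  30.6  99.9] grip at [520.6 306.3] jaw 0.2
coupon [611.5 320.6  83.  100.1  30.8] grip at [613.9 340.5] jaw -7.0
```

```bash
python3 -m inch '[[0,1.3,17.2,0,0,0,-0.3],[0,1.3,17.2,0,0,0,-0.3],[0,1.3,17.2,0,0,0,-0.3],[0,1.3,17.2,0,0,0,-0.3],[0,1.3,17.2,0,0,0,-0.3]]' >/dev/null
python3 -m inch '[[0,1.3,17.2,0,0,0,-0.3],[0,1.3,17.2,0,0,0,-0.3],[0,1.3,17.2,0,0,0,-0.3],[0,1.3,17.2,0,0,0,-0.3],[0,1.3,17.2,0,0,0,-0.3]]' >/dev/null
python3 -m inch '[[0,0,0,35,0,0,-0.3],[0,0,0,35,0,0,-0.3],[0,0,0,35,0,0,-0.3],[0,0,0,35,0,0,-0.3],[0,0,0,35,0,0,-0.3]]' >/dev/null
python3 -m inch '[[2,0,0,35,0,0,-0.3],[4,0,0,35,0,0,-0.3],[6,0,0,35,0,0,-0.3],[8,0,0,35,0,0,-0.3],[8,0,0,35,0,0,-0.3]]' >/dev/null
python3 -m inch '[[0,0,0,22.6,0,0,-0.3],[0,0,0,22.6,0,0,-0.3],[0,0,0,22.6,0,0,-0.3],[0,0,0,22.6,0,0,-0.3],[0,0,0,22.6,0,0,-0.3]]' >/dev/null
python3 go.py 443 329 15 -2.6
```

```text
t 18.4 tcp [443.6 327.2 119.5] jaw -2.6 tilt 0.1 F [-0.4  0.1  0.4] gap 57.0 q [-1.17  0.45  0.59  1.92 -0.32  0.87 -0.47]
shift [10.45  0.18 -0.08] turn [-0.  0.  0.] rows 2.5
```

```bash
python3 -m inch '[[3,0.2,-0.1,0,0,0,-0.3],[6,0.2,-0.1,0,0,0,-0.3],[8.5,0.2,-0.1,0,0,0,-0.3],[9.8,0.2,-0.1,0,0,0,-0.3],[9.8,0.2,-0.1,0,0,0,-0.3]]' >/dev/null
python3 -m inch '[[0.5,0,0,0,0,0,-0.3],[1,0,0,0,0,0,-0.3],[1.4,0,0,0,0,0,-0.3],[1.4,0,0,0,0,0,-0.3]]' >/dev/null; python3 go.py
python3 -m inch '[[0,0,0,0,0,0,0.5],[0,0,0,0,0,0,0.5],[0,0,0,0,0,0,0.5],[0,0,0,0,0,0,0.5]]' 20 >/dev/null; python3 go.py
python3 -m inch '[[0,0,0,0,0,0,0.5],[0,0,0,0,0,0,0.5],[0,0,0,0,0,0,0.5],[0,0,0,0,0,0,0.5]]' 50 >/dev/null; python3 go.py
```

```text
t 19.1 tcp [441.8 330.7   7.9] jaw -2.6 tilt 0.0 F [-0.2 -0.4  0. ] gap 56.9 q [-1.09  0.61  0.48  1.98 -0.45  0.65 -0.37]
t 19.5 tcp [441.7 330.7   8. ] jaw -2.6 tilt 0.0 F [ 0.1  0.4 -0.7] gap 34.0 q [-1.09  0.61  0.48  1.98 -0.45  0.65 -0.37]
t 19.8 tcp [441.8 330.7   7.9] jaw -2.6 tilt 0.0 F [-0.5 -0.6  4.2] gap 29.1 q [-1.09  0.61  0.48  1.98 -0.45  0.65 -0.37]
```

```bash
python3 -m inch '[[0,0,0,0,0,0,0.1],[0,0,0,0,0,0,0.1],[0.15,0,0,0,0,0,0.1],[0.3,0,0,0,0,0,0.1],[0.3,0,0,0,0,0,0.1]]' 20 >/dev/null; python3 go.py
python3 -m inch '[[0,0,0,0,0,0,0.5],[0,0,0,0,0,0,0.5],[0,0,0,0,0,0,0.5],[0,0,0,0,0,0,0.5]]' 20 >/dev/null; python3 go.py
python3 -m inch '[[0,0,0,0,0,0,0.5],[0,0,0,0,0,0,0.5],[0,0,0,0,0,0,0.5]]' 50 >/dev/null; python3 go.py
python3 -m inch '[[-1,0,0,0,0,0,0.5],[-2,0,0,0,0,0,0.5],[-4,0,0,0,0,0,0.5],[-7,0,0,0,0,0,0.5],[-9,0,0,0,0,0,0.5]]' >/dev/null; python3 go.py
python3 -m inch '[[0,0,0,0,0,0,0.5],[0,0,0,0,0,0,0.5]]' >/dev/null; python3 go.py 453 -84 100 90
python3 - <<'E'
from h import *
p,d=cam('side'); save('coup1',cv2.resize(p[100:220,190:350],(800,600),interpolation=cv2.INTER_CUBIC))
E
```

```text
t 20.2 tcp [441.3 330.3   4.2] jaw -2.6 tilt 0.0 F [-0.9  0.4 -0.1] gap 39.8 q [-1.08  0.62  0.47  1.98 -0.45  0.65 -0.37]
t 20.6 tcp [441.5 330.4   4.6] jaw -2.6 tilt 0.0 F [-0.4 -0.1 -0.3] gap 30.1 q [-1.08  0.62  0.47  1.98 -0.45  0.65 -0.37]
t 20.8 tcp [441.5 330.4   4.6] jaw -2.6 tilt 0.0 F [-0.   0.1 -1.2] gap 29.4 q [-1.08  0.62  0.47  1.98 -0.45  0.65 -0.37]
t 21.2 tcp [442.3 330.5  97.5] jaw -2.7 tilt 0.1 F [ 0.9  0.7 -1.5] gap 29.6 q [-1.16  0.48  0.57  1.93 -0.35  0.83 -0.45]
t 21.4 tcp [442.2 331.3  96.3] jaw -2.6 tilt 0.2 F [-0.1 -0.  -3.3] gap 29.3 q [-1.16  0.48  0.57  1.93 -0.35  0.82 -0.45]
shift [ -0.48 -41.43   2.98] turn [-92.6   0.2  -0. ] rows 12.9
```

View pics/coup1.png

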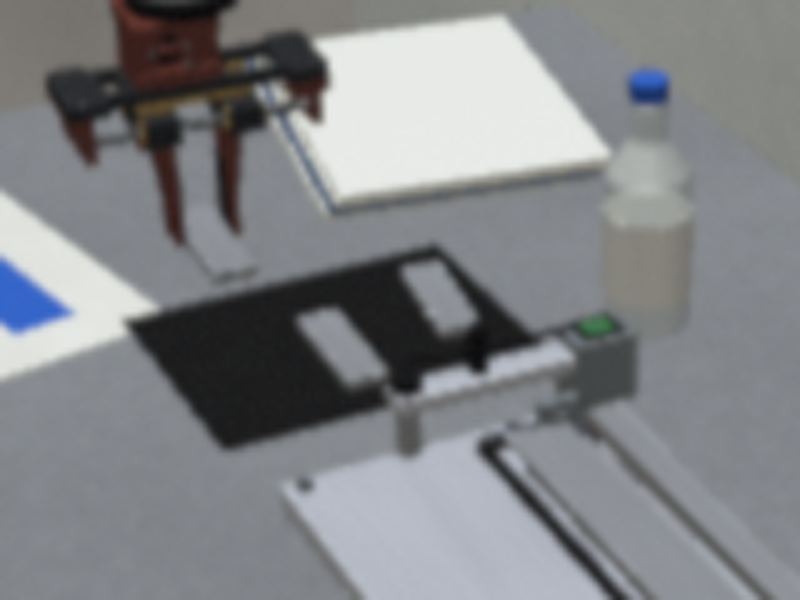

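```bash
python3 -m inch '[[-3,0,0,0,0,0,0.5],[-5,-3,0.2,0,0,0,0.5],[-6,-7,0.5,0,0,0,0.5],[-6,-11,0.8,0,0,0,0.5],[-6,-15,1,0,0,0,0.5]]' >/dev/null
python3 -m inch '[[0,-4,0.3,0,0,0,0.5],[0,-8,0.6,0,0,0,0.5],[0,-12,0.9,0,0,0,0.5],[0,-16,1.1,0,0,0,0.5],[0,-18,1.2,0,0,0,0.5]]' >/dev/null
python3 -m inch '[[0,-4,0.3,-7,0,0,0.5],[0,-7,0.5,-14,0,0,0.5],[0,-9,0.6,-21,0,0,0.5],[0,-10,0.7,-28,0,0,0.5],[0,-10.4,0.7,-35,0,0,0.5]]' >/dev/null
python3 -m inch '[[0,0,0,-7,0,0,0.5],[0,0,0,-14,0,0,0.5],[0,0,0,-21,0,0,0.5],[0,0,0,-28,0,0,0.5],[0,0,0,-35,0,0,0.5]]' >/dev/null
python3 -m inch '[[0,0,0,-7,0,0,0.5],[0,0,0,-14,0,0,0.5],[0,0,0,-21,0,0,0.5],[0,0,0,-22.6,0,0,0.5],[0,0,0,-22.6,0,0,0.5]]' >/dev/null
python3 -m inch '[[0,0,0,0,0,0,0.5],[0,0,0,0,0,0,0.5]]' >/dev/null
python3 go.py 451 -104 50 90
```

```text
t 23.7 tcp [ 450.1 -104.3  154.1] jaw 88.7 tilt 0.1 F [-0.5 -0.3 -2.3] gap 29.2 q [-0.29  0.22  0.49  2.08 -0.14  0.87  1.82]
shift [10.41 -0.1   0.04] turn [-1.3 -0.  -0.1] rows 2.5
```

```bash
python3 -m inch '[[3,-0.1,0,-1.3,0,0,0.5],[6,-0.1,0,-1.3,0,0,0.5],[9,-0.1,0,-1.3,0,0,0.5],[11,-0.1,0,-1.3,0,0,0.5],[12,-0.1,0,-1.3,0,0,0.5]]' >/dev/null; python3 go.py
python3 -m inch '[[0.2,0,0,0,0,0,0.5],[0.4,0,0,0,0,0,0.5],[0.6,0,0,0,0,0,0.5],[0.7,0,0,0,0,0,0.5]]' >/dev/null; python3 go.py
python3 - <<'E'
from h import *
p,d=cam('side'); save('coup2',cv2.resize(p[170:290,230:390],(800,600),interpolation=cv2.INTER_CUBIC))
E
```

```text
t 24.1 tcp [ 450.  -104.1   32.1] jaw 90.1 tilt 0.2 F [ 0.1 -0.1 -2.1] gap 29.1 q [-0.19  0.44  0.39  2.17 -0.3   0.58  1.99]
t 24.4 tcp [ 452.5 -104.5   28.5] jaw 90.1 tilt 0.1 F [-0.  -0.6 -1.7] gap 29.6 q [-0.19  0.45  0.38  2.17 -0.31  0.57  2.  ]
```

View pics/coup2.png

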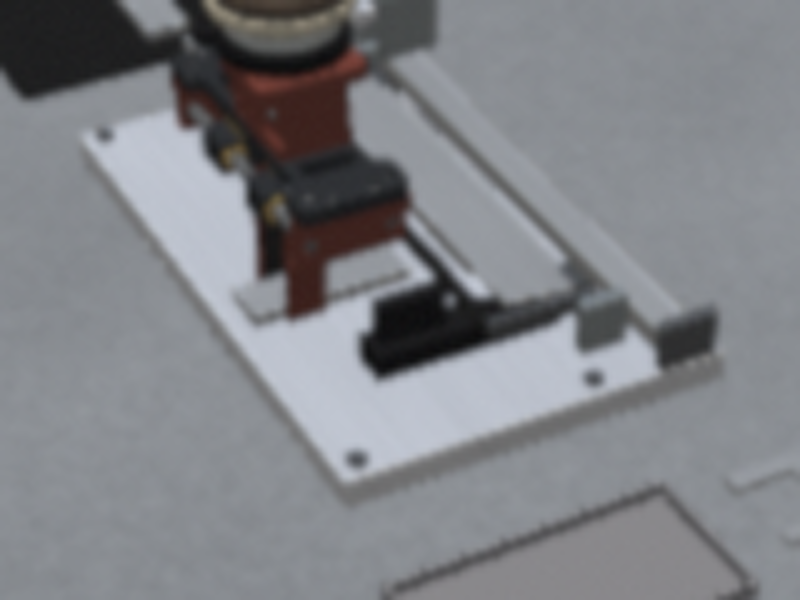

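```bash
python3 -m inch '[[0.2,0,0,0,0,0,0.5],[0.4,0,0,0,0,0,0.5],[0.5,0,0,0,0,0,0.5],[0.5,0,0,0,0,0,0.5]]' >/dev/null; python3 go.py
python3 -m inch '[[0.1,0,0,0,0,0,0.5],[0.15,0,0,0,0,0,0.5],[0.15,0,0,0,0,0,0.5]]' >/dev/null; python3 go.py
```

```text
t 24.8 tcp [ 451.6 -104.4   22.6] jaw 90.1 tilt 0.0 F [-0.5 -0.5 -1.7] gap 29.5 q [-0.18  0.46  0.38  2.18 -0.31  0.56  2.  ]
t 25.1 tcp [ 451.6 -104.4   21.4] jaw 90.1 tilt 0.0 F [-0.9  1.2  3.9] gap 29.7 q [-0.18  0.46  0.38  2.18 -0.32  0.55  2.  ]
```

```bash
python3 -m inch '[[-0.05,-0.6,0,0,0,0,0.5],[-0.05,-1.2,0,0,0,0,0.5],[-0.05,-1.8,0,0,0,0,0.5],[-0.05,-2.4,0,0,0,0,0.5],[-0.05,-2.8,0,0,0,0,0.5]]' >/dev/null; python3 go.py
python3 -m inch '[[0,-0.2,0,0,0,0,0.5],[0,-0.35,0,0,0,0,0.5],[0,-0.45,0,0,0,0,0.5]]' 25 >/dev/null; python3 go.py
python3 -m inch '[[0,-0.1,0,0,0,0,0.5],[0,-0.2,0,0,0,0,0.5],[0,-0.3,0,0,0,0,0.5]]' >/dev/null; python3 go.py
```

```text
t 25.5 tcp [ 480.8 -104.3   21.6] jaw 90.1 tilt 0.0 F [-1.4 -0.1 -1.2] gap 29.4 q [-0.18  0.49  0.38  2.11 -0.32  0.59  1.99]
t 25.7 tcp [ 483.8 -104.4   21.5] jaw 90.1 tilt 0.1 F [-1.4 -0.4 -1.5] gap 29.6 q [-0.18  0.5   0.38  2.1  -0.32  0.59  1.99]
t 26.0 tcp [ 487.1 -104.3   21.6] jaw 90.1 tilt 0.0 F [ 0.9  0.6 -1.4] gap 29.5 q [-0.18  0.5   0.38  2.1  -0.32  0.6   1.99]
```

```bash
python3 -m inch '[[0,-0.1,0,0,0,0,0.5],[0,-0.15,0,0,0,0,0.5],[0,-0.2,0,0,0,0,0.5]]' >/dev/null; python3 go.py
python3 -m inch '[[0,-0.1,0,0,0,0,0.5],[0,-0.15,0,0,0,0,0.5],[0,-0.2,0,0,0,0,0.5]]' >/dev/null; python3 go.py
```

```text
t 26.2 tcp [ 487.2 -104.2   21.5] jaw 90.1 tilt 0.2 F [-7.7  0.1  6.9] gap 30.1 q [-0.18  0.5   0.38  2.09 -0.32  0.6   1.99]
t 26.5 tcp [ 487.3 -104.3   21.4] jaw 90.1 tilt 0.4 F [-13.6  -0.3  14.6] gap 29.6 q [-0.18  0.51  0.38  2.09 -0.32  0.61  1.99]
```

```bash
python3 -m inch '[[0,0,0,0,0,0,0.15],[0,0,0,0,0,0,0.15],[0,0,0,0,0,0,0.15],[0,0,0,0,0,0,0.15]]' 20 >/dev/null; python3 go.py
python3 -m inch '[[-2,0,0,0,0,0,0.15],[-5,0,0,0,0,0,0.15],[-9,0,0,0,0,0,0],[-13,0,0,0,0,0,-0.3],[-15,0,0,0,0,0,-0.3]]' >/dev/null; python3 coup.py
python3 - <<'E'
from h import *
p,d=cam('top');  save('bed1',cv2.resize(p[175:295,140:410],None,fx=2.9,fy=2.9,interpolation=cv2.INTER_CUBIC))
E
```

```text
t 26.8 tcp [ 491.9 -104.3   21.8] jaw 90.1 tilt 0.1 F [ 0.5  0.2 -0.5] gap 37.1 q [-0.18  0.51  0.38  2.09 -0.32  0.6   1.99]
t 27.2 tcp [ 492.9 -105.   175.9] jaw 90.1 tilt 0.3 F [0.7 0.3 0.8] gap 53.6 q [-0.3   0.27  0.5   1.97 -0.16  0.94  1.85]
coupon [520.7 286.2  90.2  30.6 100. ] grip at [520.6 306.2] jaw 0.2
coupon [611.5 320.7  83.4 100.1  31.3] grip at [613.8 340.5] jaw -6.6
```

View pics/bed1.png

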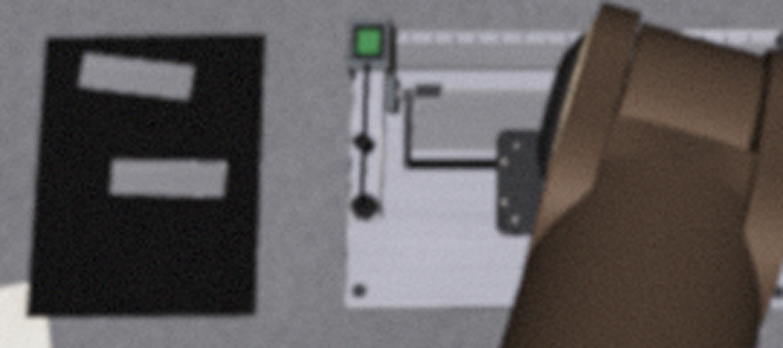

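```bash
python3 -m inch '[[0,-0.9,16,0,0,0,-0.3],[0,-0.9,16,0,0,0,-0.3],[0,-0.9,16,0,0,0,-0.3],[0,-0.9,16,0,0,0,-0.3]]' >/dev/null
python3 -m inch '[[0,-0.9,16,0,0,0,-0.3],[0,-0.9,16,0,0,0,-0.3],[0,-0.9,16,0,0,0,-0.3],[0,-0.9,16,0,0,0,-0.3]]' >/dev/null
python3 -m inch '[[0,-0.9,9.2,35,0,0,-0.3],[0,-0.9,9.2,35,0,0,-0.3],[0,-0.9,9.2,35,0,0,-0.3],[0,-0.9,9.2,35,0,0,-0.3],[0,-0.9,9.2,35,0,0,-0.3]]' >/dev/null
python3 -m inch '[[0,0,0,35,0,0,-0.3],[0,0,0,35,0,0,-0.3],[0,0,0,35,0,0,-0.3],[2,0,0,35,0,0,-0.3],[4,0,0,35,0,0,-0.3]]' >/dev/null
python3 -m inch '[[2,0,0,20,0,0,-0.3],[4,0,0,20,0,0,-0.3],[5,0,0,20,0,0,-0.3],[5,0,0,20,0,0,-0.3],[5,0,0,20,0,0,-0.3]]' >/dev/null
python3 -m inch '[[0,0,0,0,0,0,-0.3],[0,0,0,0,0,0,-0.3]]' >/dev/null
python3 go.py 520.6 307 5 0.2
```

```text
t 29.4 tcp [517.7 307.9  82.4] jaw 0.3 tilt 0.1 F [-1.   0.5 -0.2] gap 57.1 q [-1.07  0.6   0.64  1.82 -0.45  0.87 -0.21]
shift [ 7.74 -0.1   0.28] turn [ 0.1  0.1 -0. ] rows 1.9
```

```bash
python3 -m inch '[[2.5,-0.1,0.2,0,0,0,-0.3],[5,-0.1,0.2,0,0,0,-0.3],[6,-0.1,0.3,0,0,0,-0.3],[6.5,-0.1,0.3,0,0,0,-0.3],[6.8,-0.1,0.3,0,0,0,-0.3]]' >/dev/null; python3 go.py
python3 -m inch '[[0.3,0,0,0,0,0,-0.3],[0.6,0,0,0,0,0,-0.3],[0.9,0,0,0,0,0,-0.3],[0.9,0,0,0,0,0,-0.3]]' >/dev/null; python3 go.py
```

```text
t 29.8 tcp [520.5 306.7  13.8] jaw 0.1 tilt 0.0 F [-0.1  0.  -0. ] gap 57.1 q [-1.01  0.69  0.57  1.85 -0.52  0.76 -0.16]
t 30.2 tcp [520.1 306.9   4.7] jaw 0.1 tilt 0.0 F [ 0.4 -0.  -0.1] gap 57.4 q [-1.01  0.7   0.56  1.85 -0.53  0.74 -0.15]
```

```bash
python3 -m inch '[[0,0,0,0,0,0,0.5],[0,0,0,0,0,0,0.5],[0,0,0,0,0,0,0.5],[0,0,0,0,0,0,0.5],[0,0,0,0,0,0,0.5]]' 20 >/dev/null; python3 go.py
python3 -m inch '[[0,0,0,0,0,0,0.5],[0,0,0,0,0,0,0.5],[0,0,0,0,0,0,0.5]]' 50 >/dev/null; python3 go.py
python3 -m inch '[[-1,0,0,0,0,0,0.5],[-3,0,0,0,0,0,0.5],[-6,0,0,0,0,0,0.5],[-10,0,0,0,0,0,0.5],[-14,0,0,0,0,0,0.5]]' >/dev/null; python3 go.py
python3 -m inch '[[-1,-3,-1,0,0,0,0.5],[-1,-7,-2,0,0,0,0.5],[-1,-11,-3,0,0,0,0.5],[-1,-14,-4,0,0,0,0.5],[-1,-17,-5,0,0,0,0.5]]' >/dev/null
python3 -m inch '[[0,-4,-0.4,0,0,0,0.5],[0,-8,-0.8,0,0,0,0.5],[0,-12,-1.2,0,0,0,0.5],[0,-16,-1.6,0,0,0,0.5],[0,-19,-1.9,0,0,0,0.5]]' >/dev/null
python3 -m inch '[[0,0,0,-7,0,0,0.5],[0,0,0,-14,0,0,0.5],[0,0,0,-21,0,0,0.5],[0,0,0,-28,0,0,0.5],[0,0,0,-35,0,0,0.5]]' >/dev/null
python3 -m inch '[[0,0,0,-7,0,0,0.5],[0,0,0,-14,0,0,0.5],[0,0,0,-21,0,0,0.5],[0,0,0,-28,0,0,0.5],[0,0,0,-35,0,0,0.5]]' >/dev/null
python3 -m inch '[[0,0,0,-7,0,0,0.5],[0,0,0,-14,0,0,0.5],[0,0,0,-20,0,0,0.5],[0,0,0,-20,0,0,0.5],[0,0,0,-20,0,0,0.5]]' >/dev/null
python3 -m inch '[[0,0,0,0,0,0,0.5],[0,0,0,0,0,0,0.5]]' >/dev/null
python3 go.py 451 -54 30 90
```

```text
t 30.6 tcp [520.3 306.9   4.8] jaw 0.1 tilt 0.0 F [ 0.3 -0.3  0.4] gap 30.2 q [-1.01  0.7   0.56  1.85 -0.53  0.74 -0.15]
t 30.8 tcp [520.3 306.8   4.8] jaw 0.1 tilt 0.0 F [0.3 0.8 1.8] gap 29.1 q [-1.01  0.7   0.56  1.85 -0.53  0.74 -0.15]
t 31.2 tcp [519.2 305.9 145.8] jaw 0.1 tilt 0.2 F [-0.1  0.4 -1.2] gap 29.9 q [-1.11  0.52  0.69  1.77 -0.39  0.99 -0.26]
t 33.5 tcp [451.9 -53.4 154.7] jaw 90.0 tilt 0.0 F [-0.6 -0.3 -1.3] gap 29.3 q [-0.45  0.21  0.53  2.1  -0.14  0.86  1.74]
shift [12.47  0.08 -0.06] turn [-0.  0. -0.] rows 3.0
```

```bash
python3 -m inch '[[4,0.1,0,0,0,0,0.5],[8,0.1,0,0,0,0,0.5],[11,0.1,0,0,0,0,0.5],[12.4,0.1,0,0,0,0,0.5],[12.4,0.1,0,0,0,0,0.5]]' >/dev/null
python3 -m inch '[[0.2,0,0,0,0,0,0.5],[0.4,0,0,0,0,0,0.5],[0.6,0,0,0,0,0,0.5],[0.6,0,0,0,0,0,0.5]]' >/dev/null; python3 go.py
python3 -m inch '[[0.1,0,0,0,0,0,0.5],[0.2,0,0,0,0,0,0.5],[0.2,0,0,0,0,0,0.5]]' >/dev/null; python3 go.py
```

```text
t 34.2 tcp [451.7 -53.2  25.4] jaw 90.1 tilt 0.1 F [ 0.3 -0.2 -1.5] gap 28.8 q [-0.33  0.45  0.42  2.2  -0.34  0.55  1.92]
t 34.5 tcp [451.2 -53.3  22.9] jaw 90.1 tilt 0.0 F [ 0.7  0.1 -1.9] gap 29.7 q [-0.32  0.45  0.42  2.2  -0.34  0.55  1.92]
```

```bash
python3 -m inch '[[0.1,0,0,0,0,0,0.5],[0.15,0,0,0,0,0,0.5],[0.15,0,0,0,0,0,0.5]]' >/dev/null; python3 go.py
python3 -m inch '[[-0.03,-0.6,0,0,0,0,0.5],[-0.03,-1.2,0,0,0,0,0.5],[-0.03,-1.8,0,0,0,0,0.5],[-0.03,-2.4,0,0,0,0,0.5],[-0.03,-3.0,0,0,0,0,0.5]]' >/dev/null; python3 go.py
python3 -m inch '[[0,-0.1,0,0,0,0,0.5],[0,-0.2,0,0,0,0,0.5],[0,-0.3,0,0,0,0,0.5]]' 25 >/dev/null; python3 go.py
python3 -m inch '[[0,-0.1,0,0,0,0,0.5],[0,-0.2,0,0,0,0,0.5],[0,-0.3,0,0,0,0,0.5]]' >/dev/null; python3 go.py
```

```text
t 34.8 tcp [451.2 -53.4  21.7] jaw 90.1 tilt 0.0 F [-2.9  0.6  8. ] gap 29.2 q [-0.32  0.45  0.41  2.2  -0.35  0.55  1.92]
t 35.2 tcp [477.2 -53.5  21.4] jaw 90.1 tilt 0.4 F [-0.9  0.2  0.7] gap 29.4 q [-0.32  0.49  0.41  2.14 -0.35  0.59  1.92]
t 35.4 tcp [483.5 -53.3  21.4] jaw 90.1 tilt 0.1 F [-5.7 -0.6  6.6] gap 29.7 q [-0.31  0.49  0.41  2.13 -0.35  0.59  1.92]
t 35.7 tcp [483.6 -53.3  21.3] jaw 90.1 tilt 0.4 F [-14.4  -1.5  19. ] gap 29.6 q [-0.31  0.5   0.41  2.12 -0.35  0.6   1.92]
```

```bash
python3 -m inch '[[0,0,0,0,0,0,0.15],[0,0,0,0,0,0,0.15],[0,0,0,0,0,0,0.15],[0,0,0,0,0,0,0.15]]' 20 >/dev/null; python3 go.py
python3 -m inch '[[-2,0,0,0,0,0,0.15],[-5,0,0,0,0,0,0.15],[-9,0,0,0,0,0,0],[-13,0,0,0,0,0,-0.3],[-15,0,0,0,0,0,-0.3]]' >/dev/null; python3 coup.py
python3 go.py 613.8 341 120 -6.6
```

```text
t 36.0 tcp [487.4 -53.2  21.5] jaw 90.1 tilt 0.0 F [-0.   0.1  0.2] gap 37.6 q [-0.31  0.5   0.41  2.12 -0.35  0.59  1.92]
t 36.4 tcp [488.6 -53.9 175.4] jaw 90.1 tilt 0.3 F [1.2 0.2 0.7] gap 54.0 q [-0.45  0.25  0.55  2.   -0.16  0.93  1.75]
coupon [611.6 320.8  83.4 100.   31.3] grip at [613.8 340.7] jaw -6.6
t 36.5 tcp [490.1 -53.9 177.6] jaw 90.1 tilt 0.5 F [ 1.3 -0.5  2. ] gap 55.9 q [-0.45  0.25  0.55  2.   -0.16  0.93  1.75]
shift [  5.9  -12.38  39.46] turn [96.7  0.4  0.3] rows 13.5
```

```bash
python3 -m inch '[[0,-4.5,15,0,0,0,-0.3],[0,-4.5,15,0,0,0,-0.3],[0,-4.5,15,0,0,0,-0.3],[0,-4.5,15,0,0,0,-0.3]]' >/dev/null
python3 -m inch '[[0,-4.5,15,0,0,0,-0.3],[0,-4.5,15,0,0,0,-0.3],[0,-4.5,15,0,0,0,-0.3],[0,-4.5,15,0,0,0,-0.3]]' >/dev/null
python3 -m inch '[[0,-3.4,9.5,35,0,0,-0.3],[0,-3.4,9.5,35,0,0,-0.3],[0,-3.4,9.5,35,0,0,-0.3],[0,-3.4,9.5,35,0,0,-0.3],[0,-3.4,9.5,35,0,0,-0.3]]' >/dev/null
python3 -m inch '[[0,0,0,35,0,0,-0.3],[0,0,0,35,0,0,-0.3],[0,0,0,35,0,0,-0.3],[2,0,0,35,0,0,-0.3],[4,0,0,35,0,0,-0.3]]' >/dev/null
python3 -m inch '[[2,0,0,26.7,0,0,-0.3],[4,0,0,26.7,0,0,-0.3],[5,0,0,26.7,0,0,-0.3],[5,0,0,26.7,0,0,-0.3],[5,0,0,26.7,0,0,-0.3]]' >/dev/null
python3 -m inch '[[0,0,0,0,0,0,-0.3],[0,0,0,0,0,0,-0.3]]' >/dev/null
python3 go.py 613.8 341 5 -6.6
python3 - <<'E'
from h import *
p,d=cam('top'); b=cv2.resize(p[185:285,250:420],None,fx=4.7,fy=4.7,interpolation=cv2.INTER_CUBIC); save('bed2',b)
E
```

```text
t 38.5 tcp [610.4 342.1  81.6] jaw -6.4 tilt 0.0 F [0.6 0.2 0.5] gap 57.1 q [-1.05  0.79  0.77  1.56 -0.61  1.04 -0.22]
shift [ 7.66 -0.07  0.35] turn [ 0.2  0.  -0. ] rows 1.8
```

View pics/bed2.png

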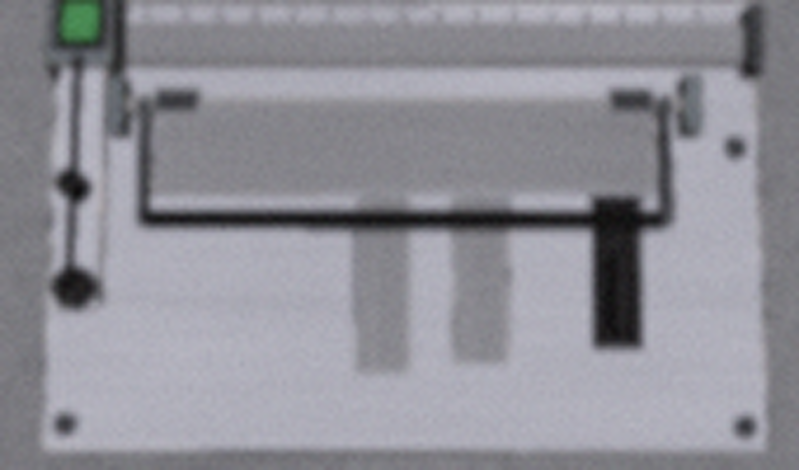

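```bash
cat > bed.py <<'E'
from h import *
def bed():
    p,d=cam('top'); g=cv2.cvtColor(p,cv2.COLOR_RGB2GRAY); x0,y0=300,233
    s=cv2.GaussianBlur(g,(3,3),0)[y0:278,x0:375]; m=cv2.inRange(s,75,148)
    for c in cv2.findContours(m,cv2.RETR_EXTERNAL,cv2.CHAIN_APPROX_NONE)[0]:
        if cv2.contourArea(c)<150: continue
        P=onplane('top',c.reshape(-1,2)+[x0,y0],.028)[:,:2]*1000
        # sides: fit y(x) left and right
        x,y=P.T; mid=np.median(y); sel=(x>x.min()+8)&(x<x.max()-8)
        L=np.polyfit(x[sel&(y>mid)],y[sel&(y>mid)],1); Rr=np.polyfit(x[sel&(y<mid)],y[sel&(y<mid)],1)
        print('near end x',np.percentile(x,5).round(1),'y',y.min().round(1),y.max().round(1),'yaw L,R',np.degrees([L[0],Rr[0]]).round(1), 'grey',np.median(s[m>0]))
if __name__=='__main__': bed()
E
python3 bed.py
python3 -m inch '[[2.5,-0.1,0.3,0,0,0,-0.3],[5,-0.1,0.3,0,0,0,-0.3],[6,-0.1,0.3,0,0,0,-0.3],[6.5,-0.1,0.3,0,0,0,-0.3],[6.8,-0.1,0.3,0,0,0,-0.3]]' >/dev/null; python3 go.py
python3 -m inch '[[0.3,0,0,0,0,0,-0.3],[0.6,0,0,0,0,0,-0.3],[0.8,0,0,0,0,0,-0.3],[0.8,0,0,0,0,0,-0.3]]' >/dev/null; python3 go.py
```

```text
near end x 459.1 y -160.8 23.6 yaw L,R [ 0.3 -2.2] grey 136.0
t 39.1 tcp [613.  340.5  13.3] jaw -6.5 tilt 0.0 F [-0.3 -0.1  1.2] gap 57.4 q [-1.01  0.87  0.72  1.59 -0.67  0.94 -0.18]
t 39.4 tcp [613.  340.7   5.7] jaw -6.6 tilt 0.0 F [-0.5 -0.2 -0.2] gap 57.3 q [-1.01  0.88  0.71  1.59 -0.67  0.93 -0.18]
```

```bash
python3 -m inch '[[0,0,0,0,0,0,0.5],[0,0,0,0,0,0,0.5],[0,0,0,0,0,0,0.5],[0,0,0,0,0,0,0.5],[0,0,0,0,0,0,0.5]]' 20 >/dev/null
python3 -m inch '[[0,0,0,0,0,0,0.5],[0,0,0,0,0,0,0.5],[0,0,0,0,0,0,0.5]]' 55 >/dev/null; python3 go.py
python3 -m inch '[[-1,0,0,0,0,0,0.5],[-3,0,0,0,0,0,0.5],[-6,0,0,0,0,0,0.5],[-10,0,0,0,0,0,0.5],[-14,0,0,0,0,0,0.5]]' >/dev/null
python3 -m inch '[[-1,-3,-2,0,0,0,0.5],[-1,-6,-4,0,0,0,0.5],[-1,-9,-6,0,0,0,0.5],[-1,-12,-7,0,0,0,0.5],[-1,-15,-8,0,0,0,0.5]]' >/dev/null
python3 -m inch '[[0,-4,-0.8,0,0,0,0.5],[0,-8,-1.6,0,0,0,0.5],[0,-12,-2.4,0,0,0,0.5],[0,-16,-3.2,0,0,0,0.5],[0,-19,-4,0,0,0,0.5]]' >/dev/null
python3 -m inch '[[0,-1,0,-7,0,0,0.5],[0,-2.1,0,-14,0,0,0.5],[0,-2.1,0,-21,0,0,0.5],[0,-2.1,0,-28,0,0,0.5],[0,-2.1,0,-35,0,0,0.5]]' >/dev/null
python3 -m inch '[[0,0,0,-7,0,0,0.5],[0,0,0,-14,0,0,0.5],[0,0,0,-21,0,0,0.5],[0,0,0,-28,0,0,0.5],[0,0,0,-35,0,0,0.5]]' >/dev/null
python3 -m inch '[[0,0,0,-7,0,0,0.5],[0,0,0,-14,0,0,0.5],[0,0,0,-21,0,0,0.5],[0,0,0,-26.6,0,0,0.5],[0,0,0,-26.6,0,0,0.5]]' >/dev/null
python3 -m inch '[[0,0,0,0,0,0,0.5],[0,0,0,0,0,0,0.5]]' >/dev/null
python3 go.py 451 -4 30 90
```

```text
t 40.1 tcp [613.1 340.7   5.6] jaw -6.6 tilt 0.0 F [-0.6 -0.   1.6] gap 29.5 q [-1.01  0.88  0.71  1.59 -0.67  0.93 -0.18]
t 42.7 tcp [452.3  -4.4 155.6] jaw 89.8 tilt 0.0 F [-0.2  0.  -0.9] gap 29.0 q [-0.64  0.21  0.63  2.11 -0.17  0.87  1.65]
shift [12.56  0.13  0.04] turn [-0.2  0.  -0. ] rows 3.0
```

```bash
python3 -m inch '[[4,0.1,0,0,0,0,0.5],[8,0.1,0,0,0,0,0.5],[11,0.1,0,0,0,0,0.5],[12.4,0.1,0,-0.2,0,0,0.5],[12.4,0.1,0,-0.2,0,0,0.5]]' >/dev/null
python3 -m inch '[[0.3,0,0,0,0,0,0.5],[0.6,0,0,0,0,0,0.5],[0.8,0,0,0,0,0,0.5],[0.8,0,0,0,0,0,0.5]]' >/dev/null; python3 go.py
python3 -m inch '[[0.1,0,0,0,0,0,0.5],[0.15,0,0,0,0,0,0.5],[0.15,0,0,0,0,0,0.5]]' >/dev/null; python3 go.py
```

```text
t 43.5 tcp [452.1  -4.1  24.1] jaw 90.2 tilt 0.1 F [ 0.   0.7 -1.8] gap 29.4 q [-0.49  0.46  0.49  2.21 -0.4   0.56  1.88]
t 43.7 tcp [451.9  -4.1  22.5] jaw 90.2 tilt 0.1 F [-0.3  0.2  3.9] gap 28.8 q [-0.49  0.46  0.49  2.21 -0.41  0.55  1.88]
```

```bash
python3 -m inch '[[-0.05,-0.6,0,0,0,0,0.5],[-0.05,-1.2,0,0,0,0,0.5],[-0.05,-1.8,0,0,0,0,0.5],[-0.05,-2.4,0,0,0,0,0.5],[-0.05,-2.9,0,0,0,0,0.5]]' >/dev/null; python3 go.py
python3 -m inch '[[0,-0.2,0,0,0,0,0.5],[0,-0.4,0,0,0,0,0.5],[0,-0.5,0,0,0,0,0.5]]' 25 >/dev/null; python3 go.py
python3 -m inch '[[0,-0.1,0,0,0,0,0.5],[0,-0.2,0,0,0,0,0.5],[0,-0.3,0,0,0,0,0.5]]' >/dev/null; python3 go.py
python3 -m inch '[[0,-0.1,0,0,0,0,0.5],[0,-0.2,0,0,0,0,0.5],[0,-0.2,0,0,0,0,0.5]]' >/dev/null; python3 go.py
```

```text
t 44.1 tcp [479.9  -4.1  22.4] jaw 90.2 tilt 0.2 F [-16.1  -0.8  23.4] gap 29.2 q [-0.47  0.5   0.48  2.14 -0.41  0.59  1.88]
t 44.4 tcp [483.2  -4.1  22.3] jaw 90.2 tilt 0.3 F [-11.4   0.1  15.3] gap 29.8 q [-0.47  0.5   0.48  2.13 -0.41  0.6   1.88]
t 44.6 tcp [486.4  -4.1  22.3] jaw 90.2 tilt 0.3 F [-6.8  0.6  7.6] gap 29.8 q [-0.47  0.51  0.48  2.13 -0.41  0.6   1.88]
t 44.9 tcp [488.9  -4.1  22.4] jaw 90.2 tilt 0.2 F [-7.9 -0.3  9.5] gap 29.5 q [-0.47  0.51  0.48  2.12 -0.41  0.61  1.88]
```

```bash
python3 -m inch '[[-0.07,0,0,0,0,0,0.5],[-0.07,0,0,0,0,0,0.5]]' >/dev/null; python3 go.py
python3 -m inch '[[0,-0.1,0,0,0,0,0.5],[0,-0.2,0,0,0,0,0.5],[0,-0.2,0,0,0,0,0.5]]' >/dev/null; python3 go.py
python3 -m inch '[[-0.03,-0.1,0,0,0,0,0.5],[-0.03,-0.2,0,0,0,0,0.5],[-0.03,-0.2,0,0,0,0,0.5]]' >/dev/null; python3 go.py
```

```text
t 45.1 tcp [488.9  -4.1  22.6] jaw 90.2 tilt 0.2 F [-5.5  0.1 -0.8] gap 29.4 q [-0.47  0.51  0.48  2.12 -0.41  0.61  1.88]
t 45.3 tcp [488.9  -4.1  22.4] jaw 90.2 tilt 0.4 F [-11.8   0.    7.2] gap 29.9 q [-0.47  0.51  0.48  2.12 -0.41  0.61  1.88]
t 45.6 tcp [489.   -4.1  22.3] jaw 90.2 tilt 0.6 F [-16.   -0.4  10.7] gap 29.5 q [-0.47  0.51  0.48  2.11 -0.41  0.62  1.88]
```

```bash
python3 -m inch '[[0,0,0,0,0,0,0.15],[0,0,0,0,0,0,0.15],[0,0,0,0,0,0,0.15],[0,0,0,0,0,0,0.15]]' 20 >/dev/null; python3 go.py
python3 -m inch '[[-2,0,0,0,0,0,0.15],[-5,0,0,0,0,0,0.3],[-7,0,0,0,0,0,0.6],[-7,3,-2,0,0,0,0.77],[-7,6.6,-4.9,0,0,0,0.77]]' >/dev/null; 
python3 -m inch '[[0,0,0,0,0,0,0.77],[0,0,0,0,0,0,0.77]]' >/dev/null;python3 go.py 426 -53 24.5 90
```

```text
t 45.9 tcp [495.5  -4.1  23.6] jaw 90.2 tilt 0.1 F [0.3 0.2 0.4] gap 37.5 q [-0.47  0.51  0.48  2.11 -0.41  0.61  1.88]
t 46.5 tcp [431.3 -51.4  93.9] jaw 90.1 tilt 0.1 F [-0.3 -0.   1.1] gap 10.3 q [-0.5   0.3   0.61  2.21 -0.26  0.71  1.86]
shift [ 6.94  0.54 -0.16] turn [0.1 0.  0. ] rows 1.7
```

```bash
python3 -m inch '[[2.5,0.5,-0.2,0,0,0,0.77],[5,0.5,-0.2,0,0,0,0.77],[6.5,0.5,-0.2,0,0,0,0.77],[6.9,0.5,-0.2,0,0,0,0.77],[6.9,0.5,-0.2,0,0,0,0.77]]' >/dev/null; python3 go.py
python3 -m inch '[[0,-0.5,0,0,0,0,0.77],[0,-1,0,0,0,0,0.77],[0,-1.3,0,0,0,0,0.77],[0,-1.5,0,0,0,0,0.77],[0,-1.7,0,0,0,0,0.77]]' >/dev/null; python3 go.py
python3 -m inch '[[0,-0.2,0,0,0,0,0.77],[0,-0.4,0,0,0,0,0.77],[0,-0.5,0,0,0,0,0.77]]' >/dev/null; python3 go.py
python3 -m inch '[[0,-0.2,0,0,0,0,0.77],[0,-0.4,0,0,0,0,0.77],[0,-0.4,0,0,0,0,0.77]]' >/dev/null; python3 go.py
```

```text
t 46.9 tcp [427.4 -52.4  23.6] jaw 90.3 tilt 0.1 F [-1.1  0.3 -0.2] gap 10.0 q [-0.4   0.43  0.5   2.26 -0.41  0.54  1.99]
t 47.3 tcp [444.1 -52.3  24.8] jaw 90.2 tilt 0.0 F [-2.4  0.3  2.1] gap 10.0 q [-0.4   0.45  0.5   2.22 -0.41  0.56  1.99]
t 47.6 tcp [445.9 -52.2  24.1] jaw 90.2 tilt 0.4 F [-12.9  -0.3  10.4] gap 10.1 q [-0.39  0.46  0.5   2.21 -0.41  0.57  1.99]
t 47.8 tcp [446.  -52.1  23.4] jaw 90.2 tilt 0.8 F [-19.9   0.1  16.2] gap 9.9 q [-0.39  0.46  0.5   2.21 -0.41  0.58  1.99]
```

```bash
python3 -m inch '[[-0.1,0,0,0,0,0,0.77],[-0.2,-0.1,0,0,0,0,0.77],[-0.2,-0.2,0,0,0,0,0.77]]' >/dev/null; python3 go.py
python3 -m inch '[[-0.1,1.5,0,0,0,0,0.77],[-0.1,2.5,0,0,0,0,0.77],[-0.1,2.5,2.5,0,0,0,0.77],[-0.1,2.5,4.8,0,0,0,0.77],[-0.1,2.5,4.8,0,0,0,0.77]]' >/dev/null; python3 go.py
python3 -m inch '[[0.05,-0.5,0,0,0,0,0.77],[0.05,-1,0,0,0,0,0.77],[0.05,-1.3,0,0,0,0,0.77],[0.05,-1.5,0,0,0,0,0.77],[0.05,-1.8,0,0,0,0,0.77]]' >/dev/null; python3 go.py
python3 -m inch '[[0,-0.2,0,0,0,0,0.77],[0,-0.4,0,0,0,0,0.77],[0,-0.5,0,0,0,0,0.77]]' >/dev/null; python3 go.py
```

```text
t 48.1 tcp [446.1 -51.8  24.3] jaw 90.2 tilt 1.0 F [-20.2  -0.5  -1.1] gap 10.3 q [-0.4   0.46  0.5   2.2  -0.41  0.58  1.99]
t 48.5 tcp [430.7  -0.7  27.7] jaw 90.5 tilt 0.1 F [ 0.2 -0.1 -0.3] gap 10.2 q [-0.53  0.43  0.51  2.26 -0.4   0.54  1.88]
t 48.9 tcp [446.1  -5.2  26.6] jaw 90.2 tilt 0.2 F [-11.7  -0.6  10.5] gap 10.3 q [-0.51  0.45  0.51  2.22 -0.41  0.57  1.88]
t 49.1 tcp [446.2  -5.1  25.8] jaw 90.1 tilt 0.8 F [-19.9  -1.2  17.6] gap 10.2 q [-0.5   0.46  0.51  2.21 -0.41  0.58  1.88]
```

```bash
python3 -m inch '[[-0.1,1.5,0,0,0,0,0.77],[-0.1,2.7,0,0,0,0,0.77],[-0.1,2.7,-4,0,0,0,0.77],[-0.1,2.7,-8,0,0,0,0.77],[-0.1,2.7,-9.9,0,0,0,0.77]]' >/dev/null; 
python3 -m inch '[[0,0,0,0,0,0,0.77],[0,0,0,0,0,0,0.77]]' >/dev/null; python3 go.py
python3 -m inch '[[0.05,-0.5,0,0,0,0,0.77],[0.05,-1,0,0,0,0,0.77],[0.05,-1.3,0,0,0,0,0.77],[0.05,-1.5,0,0,0,0,0.77],[0.05,-1.8,0,0,0,0,0.77]]' >/dev/null; python3 go.py
python3 -m inch '[[0,-0.2,0,0,0,0,0.77],[0,-0.4,0,0,0,0,0.77],[0,-0.5,0,0,0,0,0.77]]' >/dev/null; python3 go.py
```

```text
t 49.7 tcp [ 426.3 -105.1   28. ] jaw 90.0 tilt 0.0 F [ 0.3 -0.3  0.2] gap 9.8 q [-0.28  0.44  0.51  2.24 -0.4   0.55  2.1 ]
t 50.1 tcp [ 444.7 -102.7   27.3] jaw 90.3 tilt 0.0 F [ 0.5 -0.2 -0.1] gap 10.4 q [-0.28  0.46  0.5   2.2  -0.41  0.57  2.1 ]
t 50.4 tcp [ 446.4 -102.9   26.9] jaw 90.2 tilt 0.3 F [-9.7  0.1  8.7] gap 10.4 q [-0.28  0.46  0.5   2.19 -0.41  0.58  2.1 ]
```

```bash
python3 -m inch '[[0,1,0,0,0,0,0.77],[-2,2,0,0,0,0,0.77],[-6,2,0,0,0,0,0.4],[-10,2,-1,0,0,0,0.1],[-14,2,-4,0,0,0,0.1]]' >/dev/null; 
python3 -m inch '[[0,2,-15,0,0,0,0.1],[0,2,-15,0,0,0,0.1],[0,2,-15,0,0,0,0.1],[0,2,-15,0,0,0,0.1],[0,2,-15,0,0,0,0.1]]' >/dev/null; 
python3 -m inch '[[0,0,0,0,0,0,0.1],[0,0,0,0,0,0,0.1]]' >/dev/null; python3 go.py 491 -176 48 90
sed -i 's/y0=300,233/y0=300,240/; s/75,148/75,143/' bed.py; python3 bed.py
python3 - <<'E'
from h import *
p,d=np.load('/tmp/top.npz').values(); b=cv2.resize(p[185:285,250:420],None,fx=4.7,fy=4.7,interpolation=cv2.INTER_CUBIC); save('bed3',b)
E
```

```text
t 51.4 tcp [ 410.  -287.7  160.4] jaw 90.2 tilt 0.0 F [ 0.6  0.7 -0.9] gap 39.6 q [-0.07  0.32  0.73  2.   -0.27  0.92  2.37]
shift [11.25 -8.15 11.13] turn [ 0.2  0.  -0. ] rows 4.3
near end x 461.5 y -118.4 -93.4 yaw L,R [-9.5 -4. ] grey 140.0
near end x 461.0 y -11.8 15.1 yaw L,R [-4.3 -6.2] grey 140.0
```

View pics/bed3.png

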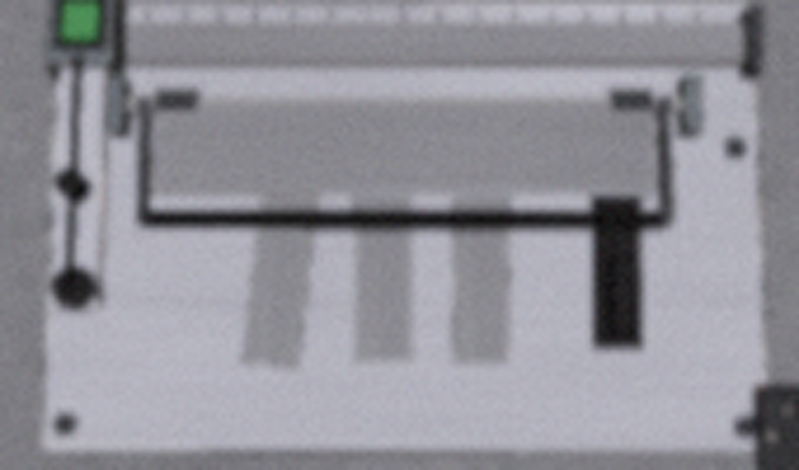

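```bash
cat > bed.py <<'E'
from h import *
def bed(ys=(0,-53,-104)):
    p,d=cam('top'); g=cv2.cvtColor(p,cv2.COLOR_RGB2GRAY).astype(float)
    for yc in ys:
        L=[];Q=[]
        for row in range(238,259):
            u=project('top',[[.46+(259-row)*.0026,yc/1000,.028]])[0,0]; a=int(u)-11
            gr=np.gradient(cv2.GaussianBlur(g[row:row+1,a:a+24],(3,1),0)[0])
            def sub(w): return (np.arange(24)*w).sum()/w.sum()
            k=gr[:13].argmin(); l=sub(np.where(abs(np.arange(24)-k)<3,-gr,0)); k=12+gr[12:].argmax(); q=sub(np.where(abs(np.arange(24)-k)<3,gr,0))
            P=onplane('top',[[a+l,row],[a+q,row]],.028)*1000; L.append(P[0,:2]);Q.append(P[1,:2])
        L=np.array(L);Q=np.array(Q); f=np.polyfit(L[:,0],L[:,1],1);h=np.polyfit(Q[:,0],Q[:,1],1)
        col=g[250:278,int(u)]; e=250+np.gradient(col).argmax(); 
        print('yaw',np.degrees([f[0],h[0]]).round(1),'edges at x460',np.polyval(f,460).round(1),np.polyval(h,460).round(1),'at x520',np.polyval(f,520).round(1),np.polyval(h,520).round(1),'near end',(onplane('top',[[u,e]],.028)*1000)[0,0].round(1))
if __name__=='__main__': bed()
E
python3 bed.py
```

```text
yaw [-6.3 -5. ] edges at x460 20.3 -11.8 at x520 13.7 -17.0 near end 453.7
yaw [ 0. -0.] edges at x460 -39.5 -68.8 at x520 -39.5 -68.8 near end 456.4
yaw [-2.5 -1.2] edges at x460 -88.9 -120.1 at x520 -91.5 -121.4 near end 459.1
```

```bash
python3 -m inch '[[0,-4,14.4,0,0,0,0.1],[0,-4,14.4,0,0,0,0.1],[0,-4,14.4,0,0,0,0.1],[0,-4,14.4,0,0,0,0.1],[0,-4,14.4,0,0,0,0.1]]' >/dev/null; 
python3 -m inch '[[0,-4,14.3,0,0,0,0.1],[0,-4,14.3,0,0,0,0.1],[0,-4,14.3,0,0,0,0.1],[0,-4,14.3,0,0,0,0.1],[0,-4,14.3,0,0,0,0.1]]' >/dev/null; 
python3 -m inch '[[2,0,0,0,0,0,0.1],[4,0,0,0,0,0,0.1],[6,0,0,0,0,0,0.1],[6,0,0,0,0,0,0.1],[6,0,0,0,0,0,0.1]]' >/dev/null; python3 go.py 490 -1 24 90
```

```text
t 52.8 tcp [488.1  -1.7 100.5] jaw 90.2 tilt 0.1 F [-0.  -0.5  0.9] gap 39.4 q [-0.57  0.37  0.59  2.08 -0.29  0.77  1.77]
shift [ 7.65 -0.21  0.07] turn [ 0.2 -0.  -0.1] rows 1.8
```

```bash
python3 -m inch '[[2.5,-0.2,0.1,0.2,0,0,0.09],[5,-0.2,0.1,0.2,0,0,0.09],[6,-0.2,0.1,0.2,0,0,0.09],[6.6,-0.2,0.1,0.2,0,0,0.09],[6.6,-0.2,0.1,0.2,0,0,0.09]]' >/dev/null; python3 go.py
python3 -m inch '[[0.4,0,0,0,0,0,0.09],[0.8,0,0,0,0,0,0.09],[1.0,0,0,0,0,0,0.09],[1.0,0,0,0,0,0,0.09]]' >/dev/null; python3 go.py
python3 -m inch '[[0,0,0,0,0,0,0.3],[0,0,0,0,0,0,0.5],[0,0,0,0,0,0,0.5],[0,0,0,0,0,0,0.5],[0,0,0,0,0,0,0.5]]' 15 >/dev/null
python3 -m inch '[[0,0,0,0,0,0,0.5],[0,0,0,0,0,0,0.5],[0,0,0,0,0,0,0.5],[0,0,0,0,0,0,0.5]]' 30 >/dev/null; python3 go.py
```

```text
t 53.2 tcp [490.8  -0.5  34.8] jaw 90.0 tilt 0.0 F [ 0.1 -0.1  0.3] gap 40.1 q [-0.5   0.49  0.51  2.11 -0.4   0.63  1.86]
t 53.5 tcp [ 4.911e+02 -2.000e-01  2.490e+01] jaw 90.0 tilt 0.0 F [ 0.2 -0.4 -0.3] gap 40.0 q [-0.48  0.51  0.49  2.12 -0.41  0.61  1.87]
t 54.2 tcp [ 4.909e+02 -1.000e-01  2.490e+01] jaw 90.0 tilt 0.0 F [-2.1  1.3  6. ] gap 29.6 q [-0.48  0.51  0.49  2.12 -0.41  0.61  1.87]
```

```bash
python3 -m inch '[[0,-0.1,0,0,0,0,0.5],[0,-0.2,0,0,0,0,0.5],[0,-0.3,0,0,0,0,0.5]]' >/dev/null; python3 go.py
python3 -m inch '[[-0.05,-0.1,0,0,0,0,0.5],[-0.1,-0.2,0,0,0,0,0.5],[-0.1,-0.3,0,0,0,0,0.5]]' >/dev/null; python3 go.py
python3 -m inch '[[-0.05,-0.1,0,0,0,0,0.5],[-0.1,-0.2,0,0,0,0,0.5],[-0.1,-0.3,0,0,0,0,0.5]]' >/dev/null; python3 go.py
```

```text
t 54.5 tcp [ 4.911e+02 -1.000e-01  2.480e+01] jaw 90.0 tilt 0.3 F [-13.1   2.4  20.9] gap 29.2 q [-0.48  0.51  0.49  2.11 -0.41  0.62  1.87]
t 54.8 tcp [ 4.914e+02 -1.000e-01  2.490e+01] jaw 90.0 tilt 0.6 F [-17.4   1.5  16.5] gap 29.4 q [-0.48  0.51  0.49  2.11 -0.41  0.63  1.87]
t 55.0 tcp [ 4.916e+02 -2.000e-01  2.490e+01] jaw 90.0 tilt 0.9 F [-22.6   1.3  15.2] gap 29.1 q [-0.48  0.51  0.49  2.1  -0.41  0.63  1.87]
```

```bash
python3 -m inch '[[0,0.3,0,0,0,0,0.5],[0,0.5,0,0,0,0,0.5],[0,0.5,0,0,0,0,0.5]]' >/dev/null; python3 go.py
python3 -m inch '[[0,0,0,0,0,0,0.15],[0,0,0,0,0,0,0.15],[0,0,0,0,0,0,0.15],[0,0,0,0,0,0,0.15]]' 20 >/dev/null; python3 go.py
python3 -m inch '[[-2,0,0,0,0,0,0.15],[-4,0,0,0,0,0,0.1],[-7,0,0,0,0,0,0.09],[-7,0,0,0,0,0,0.09],[-7,0,0,0,0,0,0.09]]' >/dev/null; python3 go.py 485 -105 60 90
```

```text
t 55.2 tcp [491.8  -1.   25.7] jaw 90.0 tilt 0.3 F [-7.1 -2.3 -1.7] gap 29.5 q [-0.48  0.51  0.5   2.11 -0.41  0.62  1.87]
t 55.6 tcp [ 4.958e+02 -3.000e-01  2.700e+01] jaw 90.0 tilt 0.1 F [ 0.6  0.5 -0. ] gap 37.2 q [-0.48  0.51  0.5   2.11 -0.41  0.62  1.87]
t 56.0 tcp [4.965e+02 1.000e-01 9.820e+01] jaw 90.1 tilt 0.2 F [0.  0.  0.1] gap 39.9 q [-0.57  0.39  0.59  2.07 -0.31  0.77  1.78]
shift [  3.8    1.18 -10.51] turn [0.1 0.1 0.2] rows 2.7
```

```bash
python3 -m inch '[[0,1,-4,0,0,0,0.09],[0,1,-8,0,0,0,0.09],[0,1,-10.5,0,0,0,0.09],[0,1,-10.5,0,0,0,0.09],[0,1,-10.5,0,0,0,0.09]]' >/dev/null; python3 go.py
python3 -m inch '[[2,0,0,0,0,0,0.09],[4,0,0,0,0,0,0.09],[6,0,0,0,0,0,0.09],[7.3,0,0,0,0,0,0.09],[7.3,0,0,0,0,0,0.09]]' >/dev/null; python3 go.py
python3 -m inch '[[0,0,0,0,0,0,0.3],[0,0,0,0,0,0,0.5],[0,0,0,0,0,0,0.5],[0,0,0,0,0,0,0.5],[0,0,0,0,0,0,0.5]]' 15 >/dev/null
python3 -m inch '[[0,0,0,0,0,0,0.5],[0,0,0,0,0,0,0.5],[0,0,0,0,0,0,0.5],[0,0,0,0,0,0,0.5]]' 30 >/dev/null; python3 go.py
```

```text
t 56.4 tcp [ 484.4 -106.6   96. ] jaw 89.8 tilt 0.1 F [-0.4 -0.   0.2] gap 40.2 q [-0.36  0.4   0.6   2.06 -0.32  0.77  2.  ]
t 56.8 tcp [ 484.3 -103.2   21.4] jaw 90.2 tilt 0.2 F [-0.5 -0.4 -0.2] gap 40.1 q [-0.28  0.52  0.5   2.11 -0.43  0.61  2.1 ]
t 57.6 tcp [ 484.9 -105.2   23.8] jaw 90.0 tilt 0.0 F [-0.4 -0.2 -1.1] gap 29.7 q [-0.28  0.52  0.51  2.11 -0.43  0.62  2.1 ]
```

```bash
python3 -m inch '[[0,-0.1,0,0,0,0,0.5],[0,-0.2,0,0,0,0,0.5],[0,-0.3,0,0,0,0,0.5]]' >/dev/null; python3 go.py
python3 -m inch '[[-0.05,-0.1,0,0,0,0,0.5],[-0.1,-0.2,0,0,0,0,0.5],[-0.1,-0.3,0,0,0,0,0.5]]' >/dev/null; python3 go.py
python3 -m inch '[[0,0.1,0,0,0,0,0.5],[0,0.2,0,0,0,0,0.5]]' >/dev/null; python3 go.py
python3 -m inch '[[0,0,0,0,0,0,0.15],[0,0,0,0,0,0,0.15],[0,0,0,0,0,0,0.15],[0,0,0,0,0,0,0.15]]' 20 >/dev/null; python3 go.py
python3 -m inch '[[-2,0,0,0,0,0,0.15],[-4,0,0,0,0,0,0.1],[-7,0,0,0,0,0,0.09],[-9,4,-4,0,0,0,0.09],[-9,8,-8,0,0,0,0.09]]' >/dev/null
python3 -m inch '[[0,3,-10,0,0,0,0.09],[0,3,-10,0,0,0,0.09],[0,3,-10,0,0,0,0.09],[0,3,-10,0,0,0,0.09],[0,3,-10,0,0,0,0.09]]' >/dev/null
python3 -m inch '[[0,0,0,0,0,0,0.09],[0,0,0,0,0,0,0.09]]' >/dev/null; python3 go.py;  python3 bed.py
```

```text
t 57.8 tcp [ 485.  -105.1   23.4] jaw 90.0 tilt 0.3 F [-12.6   1.6  11. ] gap 29.8 q [-0.28  0.52  0.51  2.1  -0.43  0.62  2.1 ]
t 58.1 tcp [ 485.1 -105.1   23.5] jaw 90.0 tilt 0.6 F [-17.5   0.6   8.9] gap 29.7 q [-0.28  0.52  0.51  2.1  -0.43  0.63  2.1 ]
t 58.2 tcp [ 485.  -105.1   23.7] jaw 90.0 tilt 0.4 F [-6.7  0.1 -0.4] gap 29.4 q [-0.28  0.52  0.51  2.1  -0.43  0.63  2.1 ]
t 58.6 tcp [ 490.  -105.4   25.1] jaw 90.0 tilt 0.1 F [ 0.9  0.  -0.2] gap 37.1 q [-0.28  0.52  0.51  2.1  -0.43  0.62  2.1 ]
t 59.6 tcp [ 402.7 -261.1  112. ] jaw 90.2 tilt 0.0 F [-0.4  0.6 -0.9] gap 40.0 q [-0.06  0.35  0.66  2.09 -0.3   0.79  2.36]
yaw [-2.4 -1.1] edges at x460 14.1 -17.5 at x520 11.7 -18.7 near end 456.1
yaw [0.1 0.2] edges at x460 -39.6 -68.9 at x520 -39.5 -68.7 near end 458.8
yaw [ 2.4 -1.1] edges at x460 -91.7 -120.0 at x520 -89.2 -121.1 near end 456.7
```

```bash
cat > bed.py <<'E'
from h import *
def bed(ys=(-1,-54,-105),n=8):
    g=np.mean([cv2.cvtColor(cam('top')[0],cv2.COLOR_RGB2GRAY).astype(float) for _ in range(n)],0)
    for yc in ys:
        X=[]
        for row in range(239,259):
            u=project('top',[[.46+(259-row)*.0026,yc/1000,.028]])[0,0]; a=int(round(u)); c=np.arange(a-9,a+10)
            l=g[row,c]; bg=np.interp(c,[c[0]+1,c[-1]-1],[l[:2].mean(),l[-2:].mean()]); w=np.clip(bg-l-6,0,None)
            X.append(onplane('top',[[(c*w).sum()/w.sum(),row]],.026)[0,:2]*1000)
        X=np.array(X); f=np.polyfit(X[:,0],X[:,1],1); res=X[:,1]-np.polyval(f,X[:,0])
        a=int(round(project('top',[[.46,np.polyval(f,460)/1000,.028]])[0,0])); col=g[250:275,a-3:a+4].mean(1); hi=col[-8:].mean(); lo=col[:5].mean(); k=np.where(col>(hi+lo)/2)[0][0]; e=250+k-(col[k]-(hi+lo)/2)/(col[k]-col[k-1])
        print('yaw',np.degrees(f[0]).round(2),'res',res.std().round(2),'y at 460,510',np.polyval(f,[460,510]).round(1),'near end',(onplane('top',[[a,e]],.026)*1000)[0,0].round(1))
if __name__=='__main__': bed()
E
python3 bed.py
```

```text
yaw -0.67 res 0.69 y at 460,510 [-2.3 -2.9] near end 456.7
yaw -0.06 res 0.11 y at 460,510 [-54.4 -54.5] near end 458.3
yaw 1.1 res 0.25 y at 460,510 [-106.4 -105.4] near end 457.3
```

```bash
python3 -m inch '[[0,-3,3,0,0,0,0.09],[0,-6,6,0,0,0,0.09],[0,-8.8,8.5,0,0,0,0.09],[0,-8.8,8.5,0,0,0,0.09],[0,-8.8,8.5,0,0,0,0.09]]' >/dev/null
python3 -m inch '[[0,0,0,0,0,0,0.09],[0,0,0,0,0,0,0.09]]' >/dev/null; python3 go.py 491 -176 50 90
python3 -m inch '[[2,0,0,0,0,0,0.09],[4,0,0,0,0,0,0.09],[5.5,0,0,0,0,0,0.09],[5.9,0,0,0,0,0,0.09],[5.9,0,0,0,0,0,0.09]]' >/dev/null
python3 -m inch '[[0,0,0,0,0,0,0.09],[0,0,0,0,0,0,0.09]]' >/dev/null; python3 go.py 491 -176 49 90
```

```text
t 60.6 tcp [ 488.9 -178.5  112.1] jaw 89.9 tilt 0.0 F [ 0.8 -0.3 -0.1] gap 39.9 q [-0.23  0.41  0.63  2.   -0.33  0.83  2.15]
shift [ 6.21 -0.22  0.25] turn [-0.1 -0.  -0. ] rows 1.5
t 61.2 tcp [ 490.2 -178.1   54.1] jaw 90.0 tilt 0.1 F [-0.1  0.5 -0.1] gap 40.2 q [-0.18  0.51  0.56  2.03 -0.41  0.71  2.21]
shift [ 0.51 -0.08  0.21] turn [-0.  -0.   0.1] rows 0.1
```

```bash
python3 -m inch '[[0.3,0,0.2,0,0,0,0.09],[0.5,0,0.2,0,0,0,0.09],[0.5,0,0.2,0,0,0,0.09]]' >/dev/null; python3 go.py
python3 -m inch '[[0,0,0,0,0,0,1],[0,0,0,0,0,0,1],[0,0,0,0,0,0,1],[0,0,0,0,0,0,1],[0,0,0,0,0,0,1]]' 15 >/dev/null
python3 -m inch '[[0,0,0,0,0,0,1],[0,0,0,0,0,0,1],[0,0,0,0,0,0,1],[0,0,0,0,0,0,1]]' 55 >/dev/null;python3 go.py
python3 -m inch '[[0,0.4,0,0,0,0,1],[0,0.9,0,0,0,0,1],[0,1.4,0,0,0,0,1],[0,1.9,0,0,0,0,1],[0,2.4,0,0,0,0,1]]' >/dev/null; python3 go.py
```

```text
t 61.5 tcp [ 490.  -175.    48.1] jaw 90.1 tilt 0.0 F [ 0.1  0.8 -0.2] gap 40.4 q [-0.18  0.51  0.56  2.04 -0.42  0.7   2.22]
t 62.2 tcp [ 490.  -175.5   48.2] jaw 90.0 tilt 0.0 F [ 0.4 -0.6  0.4] gap 11.7 q [-0.18  0.51  0.56  2.04 -0.42  0.7   2.22]
t 62.6 tcp [ 467.  -175.7   48.2] jaw 90.1 tilt 0.1 F [ 5.  -1.8 -5.1] gap 11.2 q [-0.18  0.48  0.56  2.09 -0.41  0.67  2.23]
```

```bash
python3 -m inch '[[0,0.5,0,0,0,0,1],[0,1,0,0,0,0,1],[0,1.6,0,0,0,0,1],[0,2.2,0,0,0,0,1],[0,2.8,0,0,0,0,1]]' >/dev/null; python3 go.py
python3 -m inch '[[0,0.5,0,0,0,0,1],[0,1,0,0,0,0,1],[0,1.6,0,0,0,0,1],[0,2.2,0,0,0,0,1],[0,3.2,0,0,0,0,1]]' >/dev/null; python3 go.py
python3 -m inch '[[-2,0,0,0,0,0,1],[-4,0,0,0,0,0,1],[-6,0,0,0,0,0,1],[-8,0,-2,0,0,0,1],[-9,0,-6,0,0,0,1]]' >/dev/null; 
python3 -m inch '[[0,0,-4,0,0,0,1],[0,0,-8,0,0,0,1],[0,0,-11,0,0,0,1],[0,0,-11,0,0,0,1],[0,0,-11,0,0,0,1]]' >/dev/null; 
python3 -m inch '[[0,0,0,0,0,0,1],[0,0,0,0,0,0,1]]' >/dev/null; python3 go.py; python3 bed.py
```

```text
t 63.0 tcp [ 437.  -175.2   48.1] jaw 90.0 tilt 0.0 F [ 0.7 -0.2  0.1] gap 11.5 q [-0.17  0.45  0.57  2.15 -0.4   0.64  2.25]
t 63.5 tcp [ 405.7 -175.4   48.1] jaw 90.1 tilt 0.0 F [ 1.  -0.2  0.5] gap 11.8 q [-0.17  0.41  0.58  2.22 -0.39  0.61  2.26]
t 64.5 tcp [ 405.7 -343.7  137.6] jaw 90.1 tilt 0.1 F [-0.3 -0.4 -1.6] gap 11.6 q [ 0.08  0.41  0.69  1.95 -0.33  0.9   2.51]
yaw -0.81 res 0.65 y at 460,510 [-2.2 -2.9] near end 456.7
yaw 0.05 res 0.09 y at 460,510 [-54.5 -54.4] near end 458.3
yaw 1.16 res 0.17 y at 460,510 [-106.5 -105.4] near end 457.3
```

```bash
python3 -m inch '[[2,-2,3,0,0,0,1],[5,-3.4,5.3,0,0,0,1],[8,-3.4,5.3,0,0,0,1],[10,-3.4,5.3,0,0,0,1],[10.2,-3.4,5.3,0,0,0,1]]' >/dev/null; 
python3 -m inch '[[0,0,0,0,0,0,1],[0,0,0,0,0,0,1]]' >/dev/null; python3 go.py
python3 -m inch '[[0.2,0,0,0,0,0,1],[0.4,0,0,0,0,0,1],[0.5,0,0,0,0,0,1],[0.5,0,0,0,0,0,1]]' >/dev/null; python3 go.py
python3 -m inch '[[0.1,0,0,0,0,0,1],[0.2,0,0,0,0,0,1],[0.2,0,0,0,0,0,1]]' >/dev/null; python3 go.py
```

```text
t 65.4 tcp [ 440.2 -293.3   37. ] jaw 90.0 tilt 0.1 F [-0.5 -0.4 -1.2] gap 11.8 q [ 0.06  0.55  0.58  2.03 -0.46  0.69  2.5 ]
t 65.8 tcp [ 440.2 -292.5   31.5] jaw 90.0 tilt 0.0 F [ 0.3  0.2 -2.3] gap 11.3 q [ 0.06  0.56  0.57  2.03 -0.47  0.68  2.51]
t 66.0 tcp [ 439.9 -292.4   29. ] jaw 90.0 tilt 0.0 F [-0.6 -0.5 -2.3] gap 11.7 q [ 0.06  0.56  0.57  2.03 -0.48  0.68  2.51]
```

```bash
python3 -m inch '[[0.1,0,0,0,0,0,1],[0.1,0,0,0,0,0,1]]' >/dev/null; python3 go.py
python3 -m inch '[[0,0,0,0,0,0,0.5],[0,0,0,0,0,0,0.1],[0,0,0,0,0,0,0.1],[0,0,0,0,0,0,0.1],[0,0,0,0,0,0,0.1]]' 15 >/dev/null
python3 -m inch '[[-3,0,0,0,0,0,0.1],[-7,0,0,0,0,0,0.1],[-11,0,0,0,0,0,0.1],[-15,0,0,0,0,0,0.1],[-17,0,0,0,0,0,0.1]]' >/dev/null
python3 -m inch '[[0,-5,19,0,0,0,-0.15],[0,-5,19,0,0,0,-0.15],[0,-5,19,0,0,0,-0.15],[0,-5,19,0,0,0,-0.15],[0,-5,19,0,0,0,-0.15]]' >/dev/null
python3 -m inch '[[0,-5,20,0,0,0,-0.15],[0,-5,20,0,0,0,-0.15],[0,-5,20,0,0,0,-0.15],[0,-5,20,0,0,0,-0.15],[0,-5,20,0,0,0,-0.15]]' >/dev/null
python3 -m inch '[[0,0,0,0,0,0,-0.15],[0,0,0,0,0,0,-0.15],[0,0,0,0,0,0,-0.15]]' >/dev/null
python3 go.py 537 101.5 94 90; python3 bed.py | cut -c1-60
python3 - <<'E'
from h import *
p,d=np.load('/tmp/top.npz').values(); C=cloud('top',d); a=cv2.resize(p[180:300,250:490],None,fx=3.3,fy=3.3,interpolation=cv2.INTER_CUBIC); save('bed4',a)
gg=(p[...,1].astype(int)-p[...,0]>30)&(C[...,0]>.5)&(abs(C[...,1]-.1)<.08); v,u=np.where(gg); print('head green',len(u) and onplane('top',[[u.mean(),v.mean()]],.09)*1000,len(u))
for c in (300,350,370): col=p[215:245,c].mean(1); k=215+col.argmin(); print(k,(C[k,c]*1000).round())
E
```

```text
t 66.2 tcp [ 440.  -292.5   28.2] jaw 90.0 tilt 0.0 F [ 0.2 -0.1  0.1] gap 11.8 q [ 0.07  0.56  0.57  2.03 -0.48  0.68  2.51]
t 68.1 tcp [539.5  97.  197.9] jaw 90.0 tilt 0.1 F [ 0.8 -0.5 -0.3] gap 50.6 q [-0.73  0.34  0.6   1.84 -0.22  1.03  1.52]
shift [10.39  0.25  0.46] turn [ 0. -0. -0.] rows 2.5
yaw -0.81 res 0.67 y at 460,510 [-2.2 -2.9] near end 456.7
yaw 0.17 res 0.08 y at 460,510 [-54.6 -54.4] near end 458.2
yaw 0.88 res 0.2 y at 460,510 [-106.3 -105.5] near end 457.4
head green [[628.85968563  97.47027299  90.        ]] 40
231 [531.  23.  42.]
231 [ 532. -101.   38.]
231 [ 532. -150.   38.]
```

View pics/bed4.png

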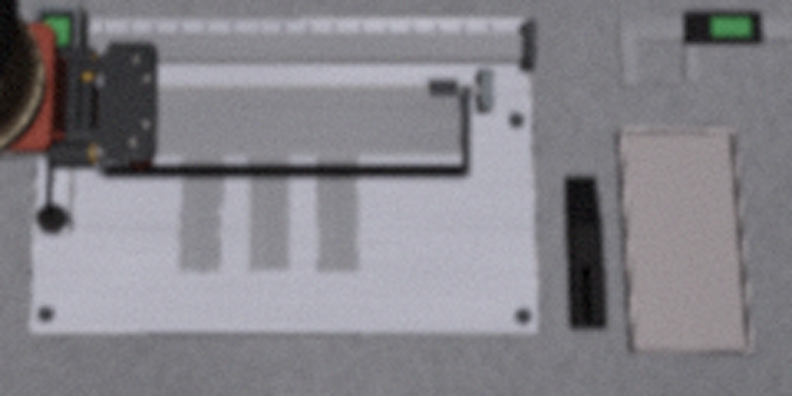

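```bash
python3 -m inch '[[3,0.2,0.4,0,0,0,-0.15],[6,0.2,0.4,0,0,0,-0.15],[9,0.2,0.4,0,0,0,-0.15],[10.2,0.2,0.4,0,0,0,-0.15],[10.2,0.2,0.4,0,0,0,-0.15]]' >/dev/null
python3 -m inch '[[0,0,0,0,0,0,0.9],[0,0,0,0,0,0,0.9],[0,0,0,0,0,0,0.9],[0,0,0,0,0,0,0.9],[0,0,0,0,0,0,0.9]]' 6 >/dev/null
python3 -m inch '[[0,0,0,0,0,0,0.9],[0,0,0,0,0,0,0.9],[0,0,0,0,0,0,0.9],[0,0,0,0,0,0,0.9]]' 8 >/dev/null; python3 go.py
python3 -m inch '[[0,0,-0.4,0,0,0,0.9],[0,0,-1,0,0,0,0.9],[0,0,-1.6,0,0,0,0.9],[0,0,-2.2,0,0,0,0.9],[0,0,-2.8,0,0,0,0.9]]' >/dev/null; python3 go.py
```

```text
t 69.7 tcp [538.1 101.4  96.7] jaw 90.0 tilt 0.0 F [-0.9 -1.5  7.2] gap 14.0 q [-0.68  0.46  0.53  1.94 -0.32  0.82  1.6 ]
t 70.1 tcp [538.2  74.6  96.7] jaw 90.1 tilt 0.1 F [-1.8  2.   5.6] gap 13.5 q [-0.64  0.46  0.54  1.95 -0.32  0.81  1.65]
```

```bash
python3 -m inch '[[0,0,-0.6,0,0,0,0.9],[0,0,-1.2,0,0,0,0.9],[0,0,-1.8,0,0,0,0.9],[0,0,-2.4,0,0,0,0.9],[0,0,-3,0,0,0,0.9]]' >/dev/null
python3 -m inch '[[0,0,-0.6,0,0,0,0.9],[0,0,-1.2,0,0,0,0.9],[0,0,-1.8,0,0,0,0.9],[0,0,-2.4,0,0,0,0.9],[0,0,-3,0,0,0,0.9]]' >/dev/null; python3 go.py
python3 -m inch '[[0,0,-0.6,0,0,0,0.9],[0,0,-1.2,0,0,0,0.9],[0,0,-1.8,0,0,0,0.9],[0,0,-2.4,0,0,0,0.9],[0,0,-3,0,0,0,0.9]]' >/dev/null
python3 -m inch '[[0,0,-0.6,0,0,0,0.9],[0,0,-1.2,0,0,0,0.9],[0,0,-1.8,0,0,0,0.9],[0,0,-2.4,0,0,0,0.9],[0,0,-3,0,0,0,0.9]]' >/dev/null; python3 go.py
```

```text
t 70.9 tcp [538.3  14.4  96.7] jaw 90.1 tilt 0.1 F [-1.2  2.1  5.8] gap 13.9 q [-0.53  0.45  0.54  1.96 -0.32  0.81  1.76]
t 71.8 tcp [538.5 -45.7  96.7] jaw 90.1 tilt 0.1 F [-0.1  3.   5. ] gap 13.7 q [-0.42  0.46  0.55  1.96 -0.32  0.81  1.88]
```

```bash
python3 -m inch '[[0,0,-0.6,0,0,0,0.9],[0,0,-1.2,0,0,0,0.9],[0,0,-1.8,0,0,0,0.9],[0,0,-2.4,0,0,0,0.9],[0,0,-3,0,0,0,0.9]]' >/dev/null
python3 -m inch '[[0,0,-0.6,0,0,0,0.9],[0,0,-1.2,0,0,0,0.9],[0,0,-1.8,0,0,0,0.9],[0,0,-2.4,0,0,0,0.9],[0,0,-3,0,0,0,0.9]]' >/dev/null; python3 go.py
python3 -m inch '[[0,0,-0.6,0,0,0,0.9],[0,0,-1.2,0,0,0,0.9],[0,0,-1.8,0,0,0,0.9],[0,0,-2.4,0,0,0,0.9],[0,0,-3,0,0,0,0.9]]' >/dev/null
python3 -m inch '[[0,0,-0.6,0,0,0,0.9],[0,0,-1.2,0,0,0,0.9],[0,0,-1.8,0,0,0,0.9],[0,0,-2.4,0,0,0,0.9],[0,0,-3,0,0,0,0.9]]' >/dev/null; python3 go.py
```

```text
t 72.6 tcp [ 538.7 -105.7   96.7] jaw 90.1 tilt 0.1 F [-0.4  2.4  6.1] gap 13.8 q [-0.31  0.47  0.55  1.94 -0.33  0.82  1.99]
t 73.4 tcp [ 538.8 -165.8   96.7] jaw 90.1 tilt 0.1 F [0.2 2.4 6.1] gap 14.1 q [-0.2   0.49  0.55  1.9  -0.34  0.84  2.1 ]
```

```bash
python3 -m inch '[[0,0,-0.6,0,0,0,0.9],[0,0,-1.2,0,0,0,0.9],[0,0,-1.8,0,0,0,0.9],[0,0,-2.4,0,0,0,0.9],[0,0,-3,0,0,0,0.9]]' >/dev/null
python3 -m inch '[[0,0,-0.6,0,0,0,0.9],[0,0,-1.2,0,0,0,0.9],[0,0,-1.8,0,0,0,0.9],[0,0,-2.3,0,0,0,0.9],[0,0,-2.6,0,0,0,0.9]]' >/dev/null; python3 go.py
python3 -m inch '[[0,0,-0.15,0,0,0,0.9],[0,0,-0.3,0,0,0,0.9],[0,0,-0.45,0,0,0,0.9],[0,0,-0.6,0,0,0,0.9],[0,0,-0.8,0,0,0,0.9]]' >/dev/null; python3 go.py
python3 -m inch '[[0,0,-0.1,0,0,0,0.9],[0,0,-0.2,0,0,0,0.9],[0,0,-0.3,0,0,0,0.9]]' >/dev/null; python3 go.py
```

```text
t 74.2 tcp [ 539.  -222.5   96.7] jaw 90.0 tilt 0.1 F [0.6 1.7 6.1] gap 13.4 q [-0.09  0.52  0.55  1.86 -0.35  0.86  2.2 ]
t 74.7 tcp [ 538.9 -228.7   96.6] jaw 90.1 tilt 0.2 F [ 1.3  9.8 10.4] gap 13.7 q [-0.08  0.53  0.55  1.85 -0.35  0.86  2.21]
t 74.9 tcp [ 539.  -228.8   96.5] jaw 90.2 tilt 0.4 F [-1.5 14.5 13.8] gap 13.5 q [-0.07  0.53  0.54  1.85 -0.36  0.87  2.22]
```

```bash
python3 -m inch '[[0,0,0.5,0,0,0,0.9],[0,0,1.1,0,0,0,0.9],[0,0,1.7,0,0,0,0.9],[0,0,2.3,0,0,0,0.9],[0,0,2.9,0,0,0,0.9]]' >/dev/null; python3 go.py
python3 -m inch '[[0,0,0.6,0,0,0,0.9],[0,0,1.2,0,0,0,0.9],[0,0,1.8,0,0,0,0.9],[0,0,2.4,0,0,0,0.9],[0,0,3,0,0,0,0.9]]' >/dev/null
python3 -m inch '[[0,0,0.6,0,0,0,0.9],[0,0,1.2,0,0,0,0.9],[0,0,1.8,0,0,0,0.9],[0,0,2.4,0,0,0,0.9],[0,0,3,0,0,0,0.9]]' >/dev/null
python3 -m inch '[[0,0,0.6,0,0,0,0.9],[0,0,1.2,0,0,0,0.9],[0,0,1.8,0,0,0,0.9],[0,0,2.4,0,0,0,0.9],[0,0,3,0,0,0,0.9]]' >/dev/null; python3 go.py
python3 -m inch '[[0,0,0.6,0,0,0,0.9],[0,0,1.2,0,0,0,0.9],[0,0,1.8,0,0,0,0.9],[0,0,2.4,0,0,0,0.9],[0,0,3,0,0,0,0.9]]' >/dev/null
python3 -m inch '[[0,0,0.6,0,0,0,0.9],[0,0,1.2,0,0,0,0.9],[0,0,1.8,0,0,0,0.9],[0,0,2.4,0,0,0,0.9],[0,0,3,0,0,0,0.9]]' >/dev/null; python3 go.py
```

```text
t 75.3 tcp [ 538.9 -204.4   96.6] jaw 90.0 tilt 0.1 F [ 4.7 -2.6  4.3] gap 13.7 q [-0.13  0.51  0.55  1.87 -0.35  0.85  2.17]
t 76.6 tcp [ 538.6 -114.2   96.5] jaw 90.0 tilt 0.1 F [ 3.9 -2.3  4.9] gap 13.6 q [-0.3   0.47  0.55  1.94 -0.33  0.82  2.  ]
t 77.4 tcp [538.5 -54.2  96.5] jaw 90.0 tilt 0.1 F [ 4.6 -1.2  5.2] gap 14.0 q [-0.41  0.46  0.55  1.96 -0.32  0.81  1.89]
```

```bash
python3 -m inch '[[0,0,0.6,0,0,0,0.9],[0,0,1.2,0,0,0,0.9],[0,0,1.8,0,0,0,0.9],[0,0,2.4,0,0,0,0.9],[0,0,3,0,0,0,0.9]]' >/dev/null
python3 -m inch '[[0,0,0.6,0,0,0,0.9],[0,0,1.2,0,0,0,0.9],[0,0,1.8,0,0,0,0.9],[0,0,2.4,0,0,0,0.9],[0,0,3,0,0,0,0.9]]' >/dev/null; python3 go.py
python3 -m inch '[[0,0,0.6,0,0,0,0.9],[0,0,1.2,0,0,0,0.9],[0,0,1.8,0,0,0,0.9],[0,0,2.4,0,0,0,0.9],[0,0,3,0,0,0,0.9]]' >/dev/null
python3 -m inch '[[0,0,0.6,0,0,0,0.9],[0,0,1.2,0,0,0,0.9],[0,0,1.8,0,0,0,0.9],[0,0,2.4,0,0,0,0.9],[0,0,3,0,0,0,0.9]]' >/dev/null; python3 go.py
```

```text
t 78.2 tcp [538.3   5.6  96.5] jaw 90.0 tilt 0.1 F [ 4.2 -3.3  5.9] gap 13.8 q [-0.52  0.45  0.54  1.97 -0.32  0.81  1.77]
t 79.1 tcp [538.1  65.5  96.5] jaw 90.0 tilt 0.1 F [ 4.3 -3.6  6.3] gap 13.6 q [-0.62  0.46  0.54  1.96 -0.32  0.81  1.66]
```

```bash
python3 -m inch '[[0,0,0.6,0,0,0,0.9],[0,0,1.2,0,0,0,0.9],[0,0,1.8,0,0,0,0.9],[0,0,2.4,0,0,0,0.9],[0,0,3,0,0,0,0.9]]' >/dev/null
python3 -m inch '[[0,0,0.15,0,0,0,0.9],[0,0,0.3,0,0,0,0.9],[0,0,0.45,0,0,0,0.9],[0,0,0.6,0,0,0,0.9],[0,0,0.75,0,0,0,0.9]]' >/dev/null; python3 go.py
python3 -m inch '[[0,0,0.1,0,0,0,0.9],[0,0,0.2,0,0,0,0.9],[0,0,0.3,0,0,0,0.9]]' >/dev/null; python3 go.py
```

```text
t 79.9 tcp [538.1 101.6  96.4] jaw 90.0 tilt 0.1 F [ 4.1 -8.8  7.3] gap 13.8 q [-0.68  0.47  0.54  1.94 -0.32  0.82  1.59]
t 80.2 tcp [538.  101.6  96.4] jaw 89.9 tilt 0.3 F [  3.9 -14.8   6.6] gap 13.9 q [-0.69  0.47  0.54  1.94 -0.31  0.82  1.59]
```

```bash
python3 -m inch '[[0,0,-0.2,0,0,0,0.9],[0,0,-0.3,0,0,0,0.4],[0,0,-0.3,0,0,0,-0.15],[0,0,-0.3,0,0,0,-0.15],[0,0,-0.3,0,0,0,-0.15]]'>/dev/null; python3 go.py
python3 -m inch '[[-3,0,0,0,0,0,-0.15],[-6,0,0,0,0,0,-0.15],[-9,0,0,0,0,0,-0.15],[-10,0,0,0,0,0,-0.15],[-10,0,0,0,0,0,-0.15]]'>/dev/null; 
python3 -m inch '[[0,5,-20,0,0,0,0.1],[0,5,-20,0,0,0,0.1],[0,5,-20,0,0,0,0.1],[0,5,-20,0,0,0,0.1],[0,5,-20,0,0,0,0.1]]'>/dev/null; 
python3 -m inch '[[0,4.8,-19.5,0,0,0,0.1],[0,4.8,-19.5,0,0,0,0.1],[0,4.8,-19.5,0,0,0,0.1],[0,4.8,-19.5,0,0,0,0.1],[0,4.8,-19.5,0,0,0,0.1]]'>/dev/null; 
python3 -m inch '[[0,0,0,0,0,0,0.1],[0,0,0,0,0,0,0.1],[0,0,0,0,0,0,0.1]]'>/dev/null; python3 go.py 440 -292.5 29 90
```

```text
t 80.6 tcp [536.6 103.7  95.5] jaw 90.1 tilt 0.1 F [ 0.2 -0.   0.5] gap 36.4 q [-0.68  0.47  0.53  1.94 -0.32  0.82  1.59]
t 82.1 tcp [ 439.5 -290.8  194.6] jaw 90.0 tilt 0.1 F [ 0.5  0.1 -0.5] gap 39.8 q [-0.1   0.33  0.75  1.9  -0.26  1.01  2.33]
shift [16.56 -0.09 -0.19] turn [ 0.   0.1 -0.1] rows 4.0
```

```bash
python3 -m inch '[[4,0,-0.2,0,0,0,0.1],[8,0,-0.2,0,0,0,0.1],[12,0,-0.2,0,0,0,0.1],[15.5,0,-0.2,0,0,0,0.1],[16.3,0,-0.2,0,0,0,0.1]]'>/dev/null; 
python3 -m inch '[[0,0,0,0,0,0,0.1],[0,0,0,0,0,0,0.1],[0,0,0,0,0,0,0.1]]'>/dev/null; python3 go.py
python3 -m inch '[[0,0,0,0,0,0,1],[0,0,0,0,0,0,1],[0,0,0,0,0,0,1],[0,0,0,0,0,0,1],[0,0,0,0,0,0,1]]' 15 >/dev/null
python3 -m inch '[[0,0,0,0,0,0,1],[0,0,0,0,0,0,1],[0,0,0,0,0,0,1],[0,0,0,0,0,0,1]]' 50 >/dev/null;python3 go.py
python3 -m inch '[[-1,0,0,0,0,0,1],[-3,0,0,0,0,0,1],[-5,0,0,0,0,0,1],[-5,0,-4,0,0,0,1],[-5,0,-7.7,0,0,0,1]]' >/dev/null;
python3 -m inch '[[0,0,0,0,0,0,1],[0,0,0,0,0,0,1],[0,0,0,0,0,0,1]]' >/dev/null;python3 go.py 440 -370 33 90
```

```text
t 82.8 tcp [ 441.3 -294.2   34.9] jaw 90.1 tilt 0.2 F [-1.2 -0.4  0.6] gap 39.4 q [ 0.05  0.56  0.59  2.03 -0.48  0.69  2.52]
t 83.5 tcp [ 440.2 -293.9   33.5] jaw 90.0 tilt 0.0 F [-1.   1.   5.6] gap 11.2 q [ 0.05  0.56  0.59  2.03 -0.49  0.69  2.52]
t 84.2 tcp [ 439.4 -370.6   82.9] jaw 90.0 tilt 0.1 F [ 0.1  0.4 -1.6] gap 11.5 q [ 0.15  0.56  0.64  1.89 -0.44  0.84  2.59]
shift [ 4.99 -0.07  0.05] turn [-0.   0.  -0.1] rows 1.2
```

```bash
python3 -m inch '[[1.5,0,0,0,0,0,1],[3,0,0,0,0,0,1],[4,0,0,0,0,0,1],[4.4,0,0,0,0,0,1],[4.4,0,0,0,0,0,1]]' >/dev/null;
python3 -m inch '[[0,0,0,0,0,0,1],[0.1,0,0,0,0,0,1],[0.1,0,0,0,0,0,1]]' >/dev/null;python3 go.py
python3 -m inch '[[0.1,0,0,0,0,0,1],[0.15,0,0,0,0,0,1],[0.15,0,0,0,0,0,1]]' >/dev/null;python3 go.py
```

```text
t 84.8 tcp [ 440.3 -371.1   38.6] jaw 90.0 tilt 0.0 F [-0.3  0.6 -2. ] gap 11.8 q [ 0.18  0.62  0.59  1.91 -0.49  0.76  2.63]
t 85.1 tcp [ 440.1 -370.9   36.7] jaw 90.0 tilt 0.0 F [ 0.3  0.3 -1.8] gap 11.6 q [ 0.19  0.62  0.59  1.91 -0.49  0.76  2.63]
```

```bash
python3 -m inch '[[0.05,0,0,0,0,0,1],[0.1,0,0,0,0,0,1],[0.1,0,0,0,0,0,1]]' >/dev/null;python3 go.py
python3 -m inch '[[0,0,0,0,0,0,0.5],[0,0,0,0,0,0,0.1],[0,0,0,0,0,0,0.1],[0,0,0,0,0,0,0.1],[0,0,0,0,0,0,0.1]]' 15 >/dev/null
python3 -m inch '[[-3,0,0,0,0,0,0.1],[-7,0,0,0,0,0,0.1],[-11,0,0,0,0,0,0.1],[-15,0,0,0,0,0,0.1],[-17,0,0,0,0,0,0.1]]' >/dev/null
python3 -m inch '[[-3,12,0,0,0,0,0.1],[-3,12,0,0,0,0,0.1],[-3,12,0,0,0,0,0.1],[-3,12,0,0,0,0,0.1],[-3,12,0,0,0,0,0.1]]' >/dev/null
python3 -m inch '[[0,0,0,0,0,0,0.1],[0,0,0,0,0,0,0.1],[0,0,0,0,0,0,0.1]]' >/dev/null
python3 go.py; python3 bed.py
python3 - <<'E'
from h import *
p,d=np.load('/tmp/top.npz').values(); C=cloud('top',d); g=cv2.cvtColor(p,cv2.COLOR_RGB2GRAY)
s,ds=cam('side'); 
a=cv2.resize(p[170:300,190:490],(800,347),interpolation=cv2.INTER_CUBIC); b=cv2.resize(s[150:310,220:450][:,:],(360,250),interpolation=cv2.INTER_CUBIC); c=np.zeros((250,800,3),np.uint8); c[:,:360]=b; c[:,400:760]=cv2.resize(s[260:310,295:385],(360,250),interpolation=cv2.INTER_CUBIC); save('final',np.vstack([a,c]))
gg=(p[...,1].astype(int)-p[...,0]>30)&(C[...,0]>.5)&(abs(C[...,1]-.1)<.08); v,u=np.where(gg); print('head green',len(u) and onplane('top',[[u.mean(),v.mean()]],.09)*1000,len(u))
with np.errstate(invalid='ignore'): bb=(C[...,0]>.39)&(C[...,0]<.56)&(C[...,1]<-.32)&(C[...,1]>-.42)&(g<50)
for nm,q in(('all',bb&(C[...,2]>.005)),('fin',bb&(C[...,2]>.034))):
    P=C[q]*1000; print(nm,np.percentile(P,[3,50,97],axis=0).round().tolist(),cv2.minAreaRect(P[:,:2].astype(np.float32)))
for c in (300,350,370): col=p[215:245,c].mean(1); k=215+col.argmin(); print(k,(C[k,c]*1000).round())
E
```

```text
t 85.3 tcp [ 440.1 -371.    36.5] jaw 90.0 tilt 0.0 F [-2.3  2.8  8.2] gap 11.7 q [ 0.19  0.62  0.59  1.91 -0.49  0.76  2.63]
t 86.8 tcp [ 321.  -370.7  235.1] jaw 90.1 tilt 0.1 F [-1.1 -0.3 -0.4] gap 39.7 q [ 0.06  0.2   0.82  1.94 -0.16  1.07  2.52]
yaw -0.7 res 0.71 y at 460,510 [-2.3 -2.9] near end 456.8
yaw 0.04 res 0.12 y at 460,510 [-54.5 -54.5] near end 458.3
yaw 1.06 res 0.19 y at 460,510 [-106.4 -105.5] near end 457.3
head green [[626.72983504 100.70445057  90.        ]] 69
all [[422.0, -380.0, 8.0], [468.0, -367.0, 21.0], [523.0, -359.0, 49.0]] ((474.14599609375, -369.7051086425781), (23.487625122070312, 109.40290832519531), 89.43330383300781)
fin [[420.0, -374.0, 35.0], [441.0, -368.0, 47.0], [460.0, -365.0, 51.0]] ((439.9584045410156, -369.4305114746094), (10.48915958404541, 40.3203125), 89.2137680053711)
231 [531.  23.  38.]
231 [ 532. -101.   36.]
231 [ 532. -150.   39.]
```

View pics/final.png

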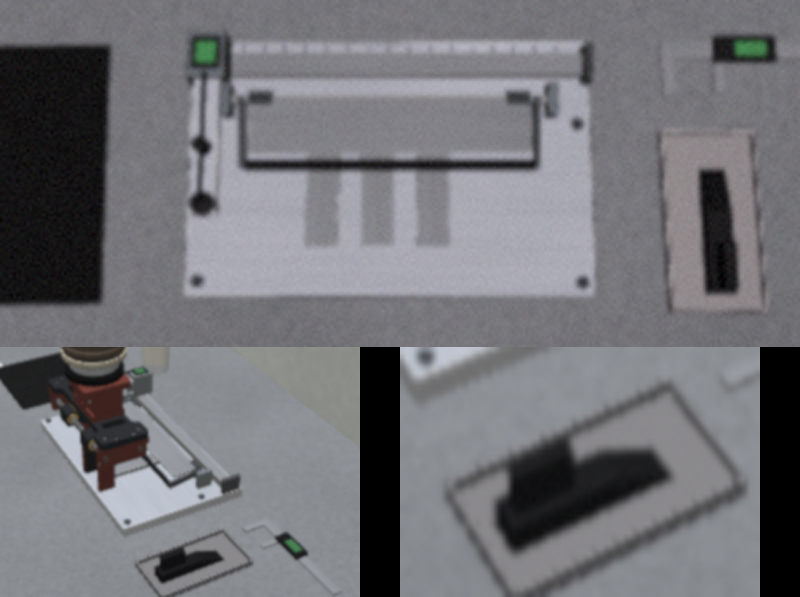

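```bash
python3 -c "
from station import r
print(r.finish_job())"
```

```text
the job is handed in; nothing more can be done
None
```

The job is done in the order asked and handed in at about 88 s; no verdict was reported.

**What I did:**
- I slid the head to its home stop and drove the wedge under the roller, where it held the bar open by itself.
- All three coupons went under the roller against the fence. One stopped about 4 mm short and I pushed it home. Another was found about 6° askew, and I re-squared it and pushed it to the fence again. A third, about 2° off, got the same.
- I drew the wedge out and rested it on the table while the gripper was needed for the head. The head then went right across, 330 mm to the far stop, and back home, with about 2–4 N along the rail while sliding and 15 N at most against a stop.
- Last, I put the wedge back in its tray.

**Last checks:**
- **Coupons:** their yaws read −0.7°, 0.0° and +1.1°. Their near ends are at x 457–458 mm, where about 458 mm is expected when flush with the fence.
- **Roller:** it is resting on the coupons, with its top at about 38 mm.
- **Head:** it is at its home stop.
- **Wedge:** it lies flat on its base in the tray.
- **Caliper:** it looks unmoved in the final picture.
- **Bottle:** it was never approached, but it was barely in the last picture, so I did not check its position.

**Higher than wanted:** driving the wedge in briefly reached about 46 N sideways and 44 N vertically at the wrist, because I was also pressing down. I corrected that before finishing the push. It is well under the 120 N wrist limit.

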